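# Square up the board module and close the test fixture

## Task

Get the board test fixture ready to run. First push the board module square and flush into the corner of the two steel fences on the fixture's bed; then break the locked lid stay by pressing its thumb plate until the knuckle is clearly folded, and lower the lid gently until it is fully shut, without letting it slam. Leave the other things where they are and let go at the end.

Things in the scene. Friction and masses are not known exactly. Their poses are not given: they have to be found in the camera images.
- fixture: Grey test fixture fixed to the table, 260 mm deep (x), 400 wide (y). Origin: centre of its underside; x to its rear (hinge side, away from the robot), y to its left, z up. Bed top 30 mm above the table, front and rear open, 12 mm thick cheeks at the left and right ends up to 100 mm. The lid hangs over the bed, so bed and stay are reached from the front under it with a tilted tool.
- nest_corner (a point): Inner corner of the two steel fence bars, on the bed's top: 60 mm behind and 120 mm left of the fixture's origin, 30 mm above the table; axes as the fixture's. Bars 15 mm thick, 22 mm tall: the rear one runs 120 mm to the right of this corner, the left one 175 mm forward of it.
- module: Loose board module, 90 (its x) by 110 mm (its y), 0.3 kg: aluminium block 26 mm tall, green circuit board and low parts on top (35 mm overall). Origin: centre of its underside. Starts on the bed, 20 to 50 mm short of home both ways, turned up to 0.2 rad; slides at 1 to 4 N. Home: origin 45 mm before the rear fence, 55 mm right of the left fence, axes along the fixture's.
- module_corner (a point): The module's rear left bottom corner (+45, +55 mm from its origin), which belongs at nest_corner.
- lid (a joint): Lid's turn about its hinge, rad: 0 at the start (open, leaning forward over the bed 0.95 rad above level, stay locked), grows as it closes, 0.95 fully shut (level, on the cheeks). While the stay is locked it cannot be pushed down. The hinge is stiff: with the stay broken the lid stays at any angle and goes down when pushed near its front edge with 1 to 8 N.
- lid_hinge (a point): Middle of the lid's hinge axis, which runs along the fixture's y: 130 mm behind the fixture's origin, 105 mm above the table; axes as the fixture's. The lid is an 8 mm panel, mid-plane through the hinge axis, 250 mm from hinge to front edge, 400 mm wide: aluminium frame (front bar 45 mm broad) round a clear window.
- lid_edge (a point): Point on the lid's outer (top) face, on the middle of the frame's front bar, 225 mm from the hinge axis, midway across: a good place to press it down. Its z axis is the lid's outward normal (up when shut, up and to the rear when open); its -x axis points from the hinge to the front edge.
- thumb_plate (a point): Centre of the outer face of the thumb plate, dark, flat, 30 x 24 x 6 mm, on the stay's knuckle, 15 mm out from the knuckle pivot, 165 mm to the right of the fixture's middle, just inside the right cheek, under the lid. Its z axis points out of the plate (up and to the front, 50 degrees from vertical when locked). Pressing along -z (down and to the rear) breaks the stay.
- stay_pivot (a point): Lower pivot of the lid stay, inside the right cheek: 40 mm in front of and 165 mm right of the fixture's origin, 85 mm above the table. The stay is two flat steel links, each 70 mm between pivots, from here over the knuckle to the lid's underside 100 mm from the hinge. They swing parallel to the cheek.
- knuckle (a joint): Fold of the stay's knuckle, rad: 0 locked (just over centre, on its stop), 0.24 dead straight, 2.3 when the lid is shut. 5 to 10 N on the plate takes it over centre; 30 mm of press folds it to about 1.0 and brings the lid down about 0.1 rad with it. It stays where it is left and folds on by itself as the lid is lowered.
- capacitor: bystander: black upright can, 28 mm across, 28 mm tall, standing on the fixture's bed towards the rear right; origin at the centre of its underside
- heatsink: bystander: small finned aluminium block 30 x 30 x 20 mm, on the fixture's bed at the front right; origin at the centre of its underside
- meter: bystander: grey hand-held meter 155 x 80 x 42 mm lying on the table right of the fixture; origin at the centre of its underside
- fan: bystander: black cooling fan, 90 x 90 x 35 mm, lying on the table left of the fixture; origin at the centre of its underside
- screwdriver: bystander: screwdriver lying on the table left of the fixture; origin at the centre of its underside
- jar: bystander: white screw-top jar, 60 mm across, 75 mm tall, on the table to the right rear of the fixture; origin at the centre of its underside
Mind the look-alikes: they are no part of the job. Of the things shaped like the module, the aluminium one is meant.

How it is judged (in metres and radians):
On the way, in this order (a step that is already met when the one before it is completed fails the run):
1. the module is square and flush in the fence corner (horizontal distance between module_corner and nest_corner below 0.005 m and angle between the x axis of module and the x axis of fixture, either way round below 0.035 rad and z of module_corner in the frame of nest_corner below 0.004 m), for 0.2 s.
2. the lid stay is broken: its knuckle is clearly folded (value of joint knuckle above 0.5 rad), for 0.2 s.
3. the lid is shut (value of joint lid above 0.92 rad), for 0.2 s.
At the end, for the whole second after the job is handed in: The module's rear left corner is within 5 mm of the fence corner, it lies flat on the bed and is square to the fences within 0.035 rad; the lid is shut (joint lid above 0.92 of 0.95 rad); lid and module are at rest and the robot touches nothing (all of step 1 and value of joint lid above 0.92 rad and velocity of joint lid below 0.05 rad/s and linear speed of module below 0.02 m/s).
It fails at once if the lid slams: it closes faster than 0.8 rad/s over the last 0.2 rad (value of joint lid above 0.75 rad and velocity of joint lid above 0.8 rad/s).
It fails at once if a bystander is moved by more than 30 mm (distance of any of capacitor, heatsink, meter, fan, screwdriver, jar from where it was at the start of the episode above 0.03 m).
It also fails if it takes over 70 s, if anything falls off the work surface, if the arm or the gripper's body presses on something with over 40 N, if the wrist force passes 120 N, or if a joint passes its speed limit or range.

## Robot

A 6-joint arm with a two-finger parallel gripper is mounted at the origin on the work surface. World frame = base frame: x ahead of the robot, y to its left, z up, the work surface at z = 0. Lengths are in m, angles in degrees, forces in N, time in s.
With the tool pointing down it reaches from about 0.3 to 0.75 m from the base axis. Payload 8.5 kg.
Tool frame: the origin (TCP) lies between the finger pads; the fingertips stand 8 mm ahead of it and the grasp point (between the pads) lies 11 mm behind it; y points along the fingers, z is the direction in which the jaws open and shut, and the axes are right-handed (so a half turn about y gives the same grasp; the last joint's range is limited). The gripper opens to 85 mm and grips with 20 to 120 N. Pads are 22 mm wide; open, the fingers measure 114 mm over their backs; the gripper's body (76 mm by 85 mm) begins 54 mm behind the grasp point. The pads swing forward as they close: fully open they stand 13 mm farther back than shut.
Start: joints at [64.269, 21.807, 74.336, -0, 83.858, -12.336], TCP at [0.127, 0.535, 0.239] pointing down, gripper open.
Joint ranges: [-178.18, 178.18], [-50.72, 133.34], [12.68, 142.11], [-81.47, 261.47], [9.98, 163.14], [-165.26, 165.26]. Speed limits (degrees/s): [136.94, 136.94, 180, 180, 180, 180].

## Interface

Orientations are given as a 3x3 rotation matrix whose columns are the frame's x, y, z axes.
In Python, from rig import env, get_image gives the robot as it stands.
- The arm moves only by the tool move_arm, never from a script. Its argument "targets" is one flat list of numbers, 6 for each row, row after row: the shift along the tool's x, y, z in mm, then the turn, a rotation vector about the tool's x, y, z in rad. A call has exactly 5 rows; each row shifts and turns the commanded pose from where the row before left it, along the tool's axes as they then stand; what a row does not reach is not made up. A row lasts 1/8 s, in which the tool goes at most 62.5 mm and 10.7 degrees, less where a joint would pass 70% of its speed; a pose out of reach is approached as far as the arm can. A call is refused whole if a number of a shift passes 62.5 or a number of a turn 0.188, either way. A call with a gripper value outside its range is refused whole. "hand" is the opening, from -1 (shut) to 1 (fully open), so that 0 is half open, set as the call begins (left out, the last holds). The fingers move at their own pace and stop on an object; "squeeze" is the grip in N (left out, the last holds). Time passes only in rows, so rows that do not move let the fingers close, or fill a call up. It gives the time, the measured TCP pose, the force and the opening at its end, in the units of the state.
- env.observe(): the state, without advancing time (a new reading comes with each control period).
- get_image(name): name is "side" or "top" or "wrist"; returns a dict with "pixels" (384x512x3 uint8, red, green, blue), "z_map" (384x512 float32, m along the optical axis (not along the pixel's ray), 0 where there is no reading), "intrinsics" (3x3 intrinsics, pixels), "k1" (the pictures are not rectified: a ray, as slopes to the right and down, at radius r is drawn at 1 + k1 r^2 times it, then the intrinsics apply), "R" (3x3) and "t" (3): a world point X has camera coordinates R X + t; the wrist camera has in their place "mount" (4x4, takes a point from camera to tool coordinates, whose origin is the TCP and whose axes are the tool frame's). Camera axes: x right, y down, z forward; pixel columns grow to the right and rows downward; lengths in m; the calibration is good to about 2 mm. A picture is of the moment at which its call begins: read the wrist's pose just before it.
- env.close_job(): hands the job in, once; it reports no verdict.
The state is a dict: "time_s": time; "q": joint angles; "qvel": joint speeds; "joint_efforts": joint torques, N m; "position": TCP position; "tool_rot": TCP orientation; "ft_force": force on the tool from outside, world axes, zero at the start; "wrist_torque": the same for the moment, N m; "grip_width": finger opening in m.
Only numpy, scipy, OpenCV 4.12 (cv2) and the standard library are available. Lean on these libraries where they do the work, as an engineer would, in place of code of your own. Each camera call takes 0.05 s, during which the arm holds its last target.

## Working session

There is one attempt and no reset: what is moved stays moved. The work goes in short steps, Python scripts to look and compute and a tool call to move; the robot and the scene stay as the last step left them, time stands still between calls to the robot, and variables do not carry over. Pictures are saved under pics/ and viewed, and the job is handed in when it is done.

Besides the shell and the picture viewer there is one more tool, called as name(argument=value, ...) on one line, values as JSON. move_arm: Moves the arm, as the interface text tells. Its arguments: {"type":"object","properties":{"targets":{"type":"array"},"hand":{"type":"number"},"squeeze":{"type":"number"}},"required":["targets"]}

```bash
ls; mkdir -p pics
cat > h.py <<'E'
import numpy as np, cv2
from rig import env, get_image
def snap(n,f):
    s=env.observe(); im=get_image(n); cv2.imwrite('pics/'+f,im['pixels'][:,:,::-1]); np.savez('pics/'+f[:-4]+'.npz',pos=s['position'],rot=s['tool_rot'],**{k:np.array(v) for k,v in im.items()}); return im
def world(im,pts):
    K=np.array(im['intrinsics']);k1=float(im['k1']);z=im['z_map']
    out=[]
    for u,v in pts:
        d=np.array([(u-K[0,2])/K[0,0],(v-K[1,2])/K[1,1]]);p=d.copy()
        for _ in range(20): p=d/(1+k1*(p@p))
        Z=z[int(v),int(u)]
        c=np.array([p[0]*Z,p[1]*Z,Z]); out.append(im['R'].T@(c-im['t']))
    return np.array(out)
def cloud(im):
    K=np.array(im['intrinsics']);k1=float(im['k1']);z=im['z_map']
    v,u=np.mgrid[0:384,0:512]; d=np.stack([(u-K[0,2])/K[0,0],(v-K[1,2])/K[1,1]],-1);p=d.copy()
    for _ in range(20): p=d/(1+k1*(p**2).sum(-1,keepdims=True))
    c=np.concatenate([p*z[...,None],z[...,None]],-1)
    if 'mount' in im:
        M=np.array(im['mount']); t=c@M[:3,:3].T+M[:3,3]; return t
    W=(c-np.array(im['t']))@np.array(im['R']); W[z==0]=np.nan; return W
E
python3 - <<'E'
from h import *
s=env.observe(); print({k:np.round(v,3) for k,v in s.items()})
for n in ['side','top','wrist']:
    im=snap(n,n+'0.png'); print(n,im['intrinsics'],im['k1'],{k:im[k] for k in('R','t','mount') if k in im})
E
```

```text
pics
{'time_s': np.float64(0.0), 'q': array([ 6.4270e+01,  2.1842e+01,  7.4383e+01, -1.0000e-03,  8.3858e+01,
       -1.2336e+01]), 'qvel': array([ 0.103,  0.066, -0.074, -0.05 ,  0.021,  0.049]), 'joint_efforts': array([-0.0000e+00, -4.4846e+01, -2.3128e+01, -0.0000e+00,  5.0000e-03,
        0.0000e+00]), 'position': array([0.127, 0.535, 0.239]), 'tool_rot': array([[ 0.973, -0.001,  0.232],
       [-0.232, -0.001,  0.973],
       [-0.   , -1.   , -0.001]]), 'ft_force': array([ 0.394, -0.209, -0.145]), 'wrist_torque': array([0.013, 0.017, 0.001]), 'grip_width': np.float64(0.085)}
side [[374.0529933    0.         251.90292718]
 [  0.         374.0529933  198.52939371]
 [  0.           0.           1.        ]] -0.03699536335070554 {'R': array([[ 0.71433772, -0.69975785,  0.00778312],
       [-0.51510981, -0.53330574, -0.67100438],
       [ 0.47369136,  0.47531458, -0.74141253]]), 't': array([-0.37484479,  0.39958355,  1.10652338])}
top [[396.95557029   0.         254.80879517]
 [  0.         396.95557029 197.84298677]
 [  0.           0.           1.        ]] -0.09003065918104301 {'R': array([[ 0.00230771, -0.99992072, -0.01237849],
       [-0.99805004, -0.00153091, -0.06240011],
       [ 0.06237621,  0.01249836, -0.99797445]]), 't': array([0.02838476, 0.51998217, 1.24559473])}
wrist [[297.41086148   0.         257.28616095]
 [  0.         297.41086148 188.39132085]
 [  0.           0.           1.        ]] -0.054883363197598324 {'mount': array([[ 3.16438776e-04,  9.53965856e-01,  2.99915063e-01,
        -7.49300447e-02],
       [ 1.83280030e-04, -2.99915128e-01,  9.53965871e-01,
        -1.35428599e-01],
       [ 9.99999933e-01, -2.46903350e-04, -2.69747667e-04,
         2.48945676e-04],
       [ 0.00000000e+00,  0.00000000e+00,  0.00000000e+00,
         1.00000000e+00]])}
```

View pics/side0.png

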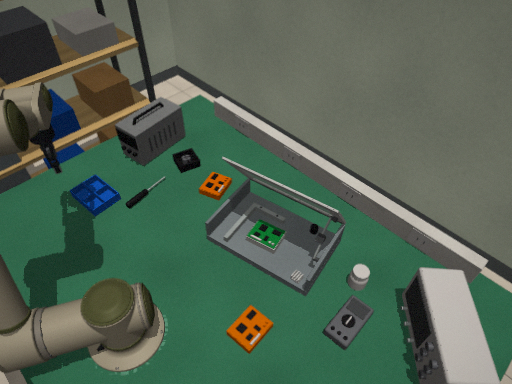

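View pics/top0.png

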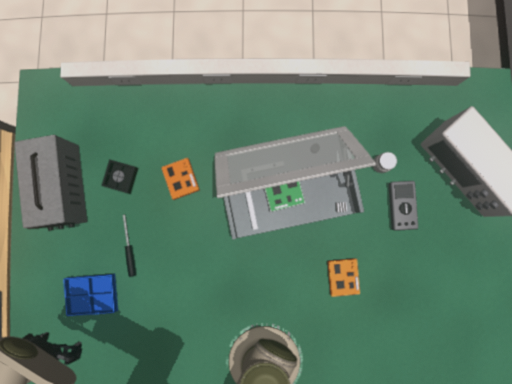

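View pics/wrist0.png

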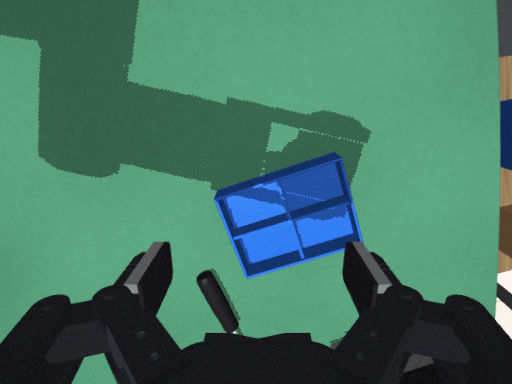

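The side view shows the fixture centred near (275,235) and the module near (266,234). In the top view the fixture is near (290,190), turned a little, and the module near (284,192). Next I'll zoom in and measure.

Run:
```python
from h import *
for n,b in [('side',(190,140,370,300)),('top',(200,115,380,245))]:
    im=dict(np.load(f'pics/{n}0.npz')); p=im['pixels'][b[1]:b[3],b[0]:b[2],::-1]
    cv2.imwrite(f'pics/{n}0z.png',cv2.resize(p,None,fx=4,fy=4,interpolation=cv2.INTER_CUBIC)[:600,:800])
    W=cloud(im)
    np.save(f'pics/{n}0W.npy',W)
im=dict(np.load('pics/top0.npz'))
print(world(im,[(228,200),(234,236),(362,212),(215,193),(216,155),(344,130),(373,160)]).round(3))
im=dict(np.load('pics/side0.npz'))
print(world(im,[(208,236),(305,290),(206,222),(223,160),(340,217),(280,235),(266,234)]).round(3))
```

```text
[[ 0.508  0.108  0.098]
 [ 0.402  0.09   0.1  ]
 [ 0.476 -0.317 -0.002]
 [ 0.536  0.158  0.001]
 [ 0.638  0.142  0.13 ]
 [ 0.713 -0.234  0.128]
 [ 0.644 -0.353  0.008]]
[[ 0.393  0.086  0.029]
 [ 0.473 -0.29   0.036]
 [ 0.397  0.093  0.099]
 [ 0.713  0.371  0.002]
 [ 0.631 -0.262  0.238]
 [ 0.56  -0.101  0.06 ]
 [ 0.53  -0.063  0.056]]
```

View pics/side0z.png

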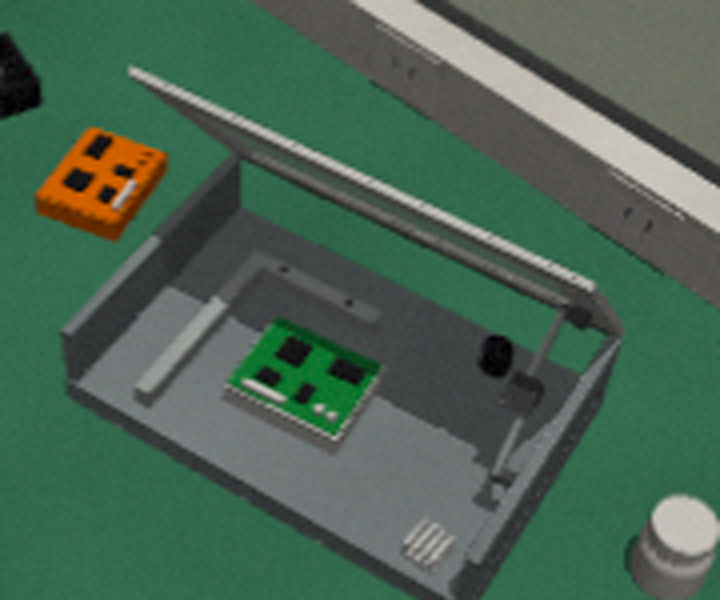

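View pics/top0z.png

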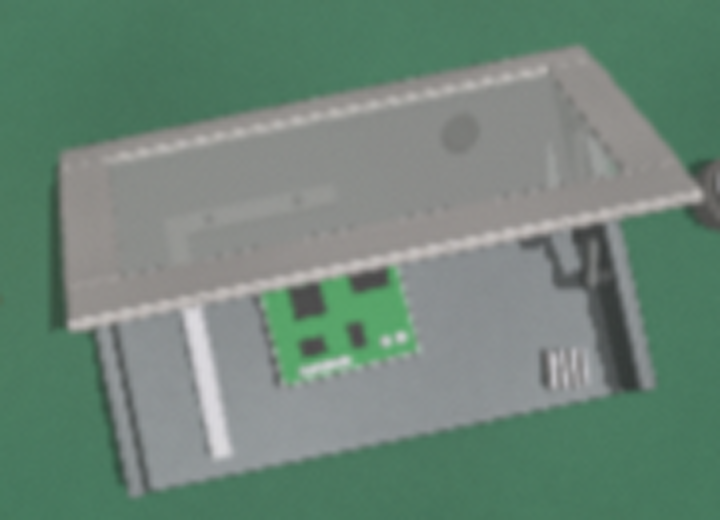

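Run:
```python
from h import *
from scipy.optimize import minimize
T=np.load('pics/top0W.npy').reshape(-1,3);S=np.load('pics/side0W.npy').reshape(-1,3)
A=[]
for W in (T,S):
    m=(W[:,0]>.35)&(W[:,0]<.85)&(W[:,1]>-.36)&(W[:,1]<.25); W=W[m]
    print(len(W),np.histogram(W[:,2],bins=np.arange(-.01,.31,.02))[0]); A.append(W)
# model: sdf to union of boxes (fixture local)
def boxes():
    b=[((-.13,.13),(-.2,.2),(0,.03)),((-.13,.13),(.188,.2),(0,.1)),((-.13,.13),(-.2,-.188),(0,.1)),((.06,.075),(0.0,.135),(.03,.052)),((-.115,.06),(.12,.135),(.03,.052))]
    return b
def sdf(L):
    d=np.full(len(L),9.)
    for b in boxes():
        c=np.array([sum(t)/2 for t in b]);h=np.array([(t[1]-t[0])/2 for t in b]);q=abs(L-c)-h
        s=np.linalg.norm(np.maximum(q,0),axis=1)+np.minimum(q.max(1),0); d=np.minimum(d,abs(s)) if 0 else np.minimum(d,s)
    # lid
    l=L-np.array([.13,0,.105]); a=.95; dirx=np.array([-np.cos(a),0,np.sin(a)]); n=np.array([np.sin(a),0,np.cos(a)])
    q=np.stack([abs(l@dirx-.125)-.125,abs(l[:,1])-.2,abs(l@n)-.004],1)
    s=np.linalg.norm(np.maximum(q,0),axis=1)+np.minimum(q.max(1),0)
    return np.minimum(d,s)
def loc(p,W): 
    c,s=np.cos(p[2]),np.sin(p[2]); R=np.array([[c,-s],[s,c]]); L=W.copy(); L[:,:2]=(W[:,:2]-p[:2])@R; return L
def fit(Ws,p0):
    W=np.concatenate(Ws)
    def cost(p):
        L=loc(p,W); m=W[:,2]>.015
        d=abs(sdf(L)); d=np.minimum(d,.02)
        # table points inside fixture count as wrong through abs; table pts outside ignored
        t=np.where(L[:,2]<.012, np.where((abs(L[:,0])<.13)&(abs(L[:,1])<.2), np.minimum(.13-abs(L[:,0]),.2-abs(L[:,1])),0),d)
        return np.minimum(t,.02).mean()
    best=None
    for y in (.15,.2,.25):
        r=minimize(cost,[p0[0],p0[1],y],method='Nelder-Mead',options=dict(xatol=1e-5,fatol=1e-8,initial_simplex=[[*p0,y],[p0[0]+.02,p0[1],y],[p0[0],p0[1]+.02,y],[*p0,y+.05]]))
        if best is None or r.fun<best.fun: best=r
    print(best.x,best.fun); return best.x
for Ws in ([A[0]],[A[1]],A): p=fit(Ws,(.57,-.08))
np.save('fix.npy',p)
# module: points between z .055 and .07 local
for W in A:
    L=loc(p,W); m=(L[:,2]>.05)&(L[:,2]<.07)&(abs(L[:,1]-.03)<.09)&(abs(L[:,0]+.02)<.08)
    print(m.sum(),L[m].min(0),L[m].max(0))
    r=cv2.minAreaRect((L[m][:,:2]*1000).astype(np.float32)); print(r)
```

```text
28737 [15958  2070  2395  1117   117   461   492   594   532   570   590   628
   659   686   644]
19027 [9689 2714 3101 1280  297  658  117  115  133  108   95   81   90   35
   93]
[ 0.56022956 -0.07451591  0.20106663] 0.0015287714993196739
[ 0.5601305  -0.07230088  0.20614256] 0.00196517897781274
[ 0.55998405 -0.07255085  0.20383911] 0.0017127622971640035
850 [-0.09761839 -0.0391028   0.05007754] [0.00455125 0.11988012 0.06892002]
((-36.126617431640625, 44.85524368286133), (89.45933532714844, 172.1537322998047), 11.880130767822266)
731 [-0.09479708 -0.03842754  0.05002322] [0.05981611 0.11998183 0.06835254]
((-16.977684020996094, 40.922279357910156), (154.39976501464844, 157.88999938964844), 0.45136699080467224)
```

```bash
cat >> h.py <<'E'
def fixloc(W,p=None):
    p=np.load('fix.npy') if p is None else p
    c,s=np.cos(p[2]),np.sin(p[2]); R=np.array([[c,-s],[s,c]]); L=np.array(W,float).copy(); L[...,:2]=(L[...,:2]-p[:2])@R; return L
def module(im,W,show=None):
    """board rectangle from green pixels + low parts on top; W world cloud"""
    hsv=cv2.cvtColor(im['pixels'],cv2.COLOR_RGB2HSV); L=fixloc(W)
    roi=(abs(L[...,0])<.13)&(abs(L[...,1])<.18)&(L[...,2]>.045)&(L[...,2]<.075)
    g=roi&(hsv[...,0]>45)&(hsv[...,0]<75)&(hsv[...,1]>120)
    m=g.astype(np.uint8); m=cv2.morphologyEx(m,cv2.MORPH_OPEN,np.ones((3,3),np.uint8))
    P=L[m>0]
    return P
E
python3 - <<'E'
from h import *
for n in('side','top'):
    im=dict(np.load(f'pics/{n}0.npz')); W=np.load(f'pics/{n}0W.npy'); P=module(im,W)
    print(n,len(P),np.median(P,0),P.min(0),P.max(0)); r=cv2.minAreaRect((P[:,:2]*1000).astype(np.float32)); print(r, cv2.boxPoints(r))
E
```

```text
side 397 [-0.02358494  0.01698547  0.05824348] [-0.06823779 -0.03537374  0.05221823] [0.02178869 0.06973349 0.06482427]
((-25.337875366210938, 18.452411651611328), (88.7302017211914, 105.08240509033203), 5.624012470245361) [[-74.63846   66.39292 ]
 [-64.34038  -38.183655]
 [ 23.962708 -29.488098]
 [ 13.664627  75.08848 ]]
  return _methods._mean(a, axis=axis, dtype=dtype,
  ret = um.true_divide(
Traceback (most recent call last):
ValueError: zero-size array to reduction operation minimum which has no identity
```

```bash
cat >> h.py <<'E'
from scipy.spatial.transform import Rotation as Ro, Slerp
P_=np.load('fix.npy'); RF=Ro.from_euler('z',P_[2]).as_matrix(); OF=np.array([P_[0],P_[1],0])
def f2w(p): return OF+RF@np.array(p)
def w2f(p): return RF.T@(np.array(p)-OF)
def Rtilt(th,yaw=0):
    # tool x=fx, y=down, z=fy at th=0; tilt th deg so tool y leans to +fx
    R0=np.array([[1,0,0],[0,0,1],[0,-1,0]]).astype(float)
    t=np.radians(th); return RF@Ro.from_euler('z',yaw).as_matrix()@R0@Ro.from_euler('z',-t).as_matrix()
def plan(way,start=None):
    """way: list of (pos_fix, R, nrows); prints rows in tool axes"""
    if start is None:
        s=env.observe(); p=np.array(s['position']);R=np.array(s['tool_rot'])
    else: p,R=start
    rows=[]
    for pf,Rt,n in way:
        pt=f2w(pf); sl=Slerp([0,1],Ro.from_matrix([R,Rt])); p0=p
        for i in range(1,n+1):
            Rn=sl(i/n).as_matrix(); pn=p0+(pt-p0)*i/n
            d=R.T@(pn-p)*1000; rv=Ro.from_matrix(R.T@Rn).as_rotvec()
            rows.append(list(np.round(d,1))+list(np.round(rv,3))); p,R=pn,Rn
    for i,r in enumerate(rows): print(', '.join('%g'%x for x in r), '' if (i+1)%5 else '\n---')
    return p,R
def st():
    s=env.observe(); print('t',round(float(s['time_s']),2),'fix pos',w2f(s['position']).round(4),'F(fix)',(RF.T@s['ft_force']).round(1),'w',round(float(s['grip_width']),4))
    R=RF.T@np.array(s['tool_rot']); print('tool y in fix',R[:,1].round(3),'z',R[:,2].round(3),'q',np.round(s['q'],0))
E
python3 - <<'E'
from h import *
plan([((-.15,-.07,.22),Rtilt(40),15)])
E
```

```text
30.4, 1.3, -41.2, 0.01, -0.028, -0.046 
29.1, 2.2, -42, 0.01, -0.028, -0.046 
27.8, 3.1, -42.8, 0.01, -0.028, -0.046 
26.4, 3.9, -43.6, 0.01, -0.028, -0.046 
25, 4.6, -44.4, 0.01, -0.028, -0.046 
---
23.5, 5.3, -45.1, 0.01, -0.028, -0.046 
22, 5.9, -45.8, 0.01, -0.028, -0.046 
20.4, 6.4, -46.5, 0.01, -0.028, -0.046 
18.8, 6.8, -47.1, 0.01, -0.028, -0.046 
17.2, 7.1, -47.7, 0.01, -0.028, -0.046 
---
15.5, 7.4, -48.2, 0.01, -0.028, -0.046 
13.8, 7.6, -48.7, 0.01, -0.028, -0.046 
12.1, 7.6, -49.1, 0.01, -0.028, -0.046 
10.4, 7.7, -49.5, 0.01, -0.028, -0.046 
8.6, 7.6, -49.9, 0.01, -0.028, -0.046 
---
```

move_arm(targets=[30, 1, -41, 0.01, -0.028, -0.046, 29, 2, -42, 0.01, -0.028, -0.046, 28, 3, -43, 0.01, -0.028, -0.046, 26, 4, -44, 0.01, -0.028, -0.046, 25, 5, -44, 0.01, -0.028, -0.046], hand=-1, squeeze=40)

```text
time_s: 0.78
position: [0.227, 0.2983, 0.233]
tool_rot: [[0.968, 0.234, 0.087], [-0.093, 0.012, 0.996], [0.232, -0.972, 0.033]]
ft_force: [2.0, -0.2, 0.7]
grip_width: -0.0003
```

move_arm(targets=[23.5, 5, -45, 0.01, -0.028, -0.046, 22, 6, -46, 0.01, -0.028, -0.046, 20, 6, -46.5, 0.01, -0.028, -0.046, 19, 7, -47, 0.01, -0.028, -0.046, 17, 7, -48, 0.01, -0.028, -0.046])

```text
time_s: 1.4
position: [0.318, 0.0846, 0.2272]
tool_rot: [[0.903, 0.427, -0.048], [0.028, 0.055, 0.998], [0.429, -0.903, 0.038]]
ft_force: [1.5, 1.8, -0.2]
grip_width: 0.0
```

move_arm(targets=[15.5, 7, -48, 0.01, -0.028, -0.046, 14, 8, -49, 0.01, -0.028, -0.046, 12, 8, -49, 0.01, -0.028, -0.046, 10, 8, -49.5, 0.01, -0.028, -0.046, 9, 8, -50, 0.01, -0.028, -0.046])

```text
time_s: 2.02
position: [0.4286, -0.1178, 0.237]
tool_rot: [[0.809, 0.569, -0.152], [0.113, 0.103, 0.988], [0.578, -0.816, 0.019]]
ft_force: [-0.6, 0.1, 0.4]
grip_width: 0.0001
```

Run:
```python
from h import *
st()
for n in('side','wrist'): snap(n,n+'1.png')
im=dict(np.load('pics/side1.npz')); p=im['pixels'][140:300,190:370,::-1]
cv2.imwrite('pics/side1z.png',cv2.resize(p,None,fx=4,fy=4,interpolation=cv2.INTER_CUBIC)[:600,:800])
```

```text
t 2.02 fix pos [-0.1378 -0.0178  0.237 ] F(fix) [-0.6  0.2  0.4] w 0.0001
tool y in fix [ 0.578 -0.015 -0.816] z [0.052 0.998 0.019] q [ -48.    1.  111.   37.   54. -165.]
```

View pics/side1.png

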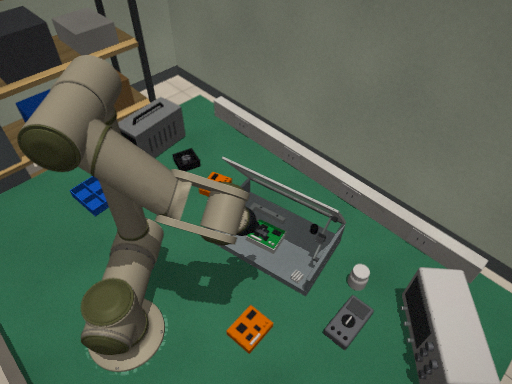

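View pics/wrist1.png

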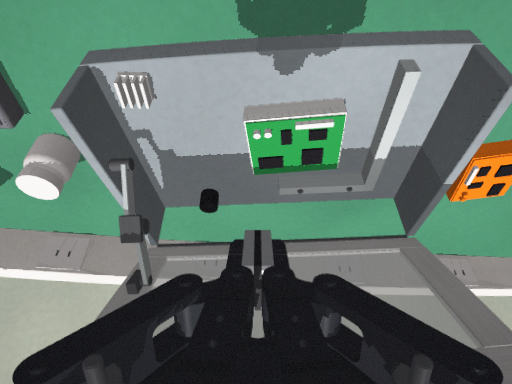

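The arm reached the fixture, but q6 is at its range limit, so I'll roll the tool +90° about its y. That also puts the camera to the left, clear of the lid. The wrist view shows the module near (295,135), the stay at the left near (130,220) and the capacitor near (208,200).

```bash
cat >> h.py <<'E'
def Rt(th,roll=90): return Rtilt(th)@Ro.from_euler('y',np.radians(roll)).as_matrix()
E
python3 - <<'E'
from h import *
plan([((-.14,-.07,.22),Rt(40),10)])
# stay plate position check in side/ wrist cloud
im=dict(np.load('pics/wrist1.npz')); T=cloud(im); W=T@im['rot'].T+im['pos']; L=fixloc(W)
for u,v in [(130,228),(208,200),(122,165),(295,105),(205,45),(405,70),(250,95),(345,105),(340,165),(370,188)]: print((u,v),L[v,u].round(4))
E
```

```text
-1.1, 1.4, -5.1, 0.008, 0.152, -0.005 
-0.4, 1.3, -5.2, 0.008, 0.152, -0.005 
0.4, 1.3, -5.2, 0.008, 0.152, -0.005 
1.2, 1.2, -5.1, 0.008, 0.152, -0.005 
1.9, 1.2, -4.8, 0.008, 0.152, -0.005 
---
2.7, 1.2, -4.5, 0.008, 0.152, -0.005 
3.3, 1.2, -4.1, 0.008, 0.152, -0.005 
3.9, 1.1, -3.5, 0.008, 0.152, -0.005 
4.4, 1.1, -2.9, 0.008, 0.152, -0.005 
4.7, 1.1, -2.2, 0.008, 0.152, -0.005 
---
(130, 228) [-0.0044 -0.1654  0.1481]
(208, 200) [ 0.0839 -0.1057  0.0532]
(122, 165) [-0.0427 -0.1731  0.0918]
(295, 105) [-0.0678  0.0168  0.0377]
(205, 45) [-0.1281 -0.0737  0.0124]
(405, 70) [-0.1126  0.1191  0.0492]
(250, 95) [-0.0783 -0.0318  0.0303]
(345, 105) [-0.0593  0.0744  0.0305]
(340, 165) [0.0435 0.0857 0.0308]
(370, 188) [0.0702 0.1291 0.0532]
```

move_arm(targets=[-1, 1.4, -5, 0.008, 0.152, -0.005, 0, 1.3, -5, 0.008, 0.152, -0.005, 0.4, 1.3, -5, 0.008, 0.152, -0.005, 1, 1.2, -5, 0.008, 0.152, -0.005, 2, 1.2, -5, 0.008, 0.152, -0.005])

```text
time_s: 2.75
position: [0.4316, -0.1397, 0.2281]
tool_rot: [[0.687, 0.594, 0.42], [-0.599, 0.135, 0.789], [0.412, -0.793, 0.449]]
ft_force: [0.0, -0.1, -0.4]
grip_width: -0.0
```

move_arm(targets=[3, 1, -4.5, 0.008, 0.152, -0.005, 3, 1, -4, 0.008, 0.152, -0.005, 4, 1, -3.5, 0.008, 0.152, -0.005, 4, 1, -3, 0.008, 0.152, -0.005, 5, 1, -2, 0.008, 0.152, -0.005])

```text
time_s: 3.38
position: [0.4346, -0.1646, 0.2197]
tool_rot: [[0.203, 0.63, 0.75], [-0.979, 0.134, 0.153], [-0.004, -0.765, 0.644]]
ft_force: [-0.0, -0.4, -0.1]
grip_width: -0.0002
```

Run:
```python
from h import *
st()
for n in('side','wrist'): snap(n,n+'2.png')
print('plan')
plan([((-.075,-.075,.12),Rt(40),5),((-.04,-.075,.055),Rt(40),5)])
```

```text
t 3.38 fix pos [-0.1414 -0.0648  0.2197] F(fix) [-0.1 -0.4 -0.1] w -0.0002
tool y in fix [ 0.644  0.004 -0.765] z [ 0.765 -0.002  0.644] q [-56.   6. 111.  47.  55. -92.]
plan
2.1, 23.8, -2.7, -0, 0, -0.001 
2.1, 23.8, -2.7, -0, 0, -0.001 
2, 23.8, -2.6, -0, 0, -0.001 
2, 23.8, -2.6, -0, 0, -0.001 
2, 23.8, -2.6, -0, 0, -0.001 
---
-0, 14.5, -3, 0, 0, -0 
-0, 14.5, -3, 0, 0, 0 
-0, 14.5, -3, 0, 0, 0 
-0, 14.5, -3, 0, 0, 0 
-0, 14.5, -3, 0, 0, 0 
---
```

View pics/wrist2.png

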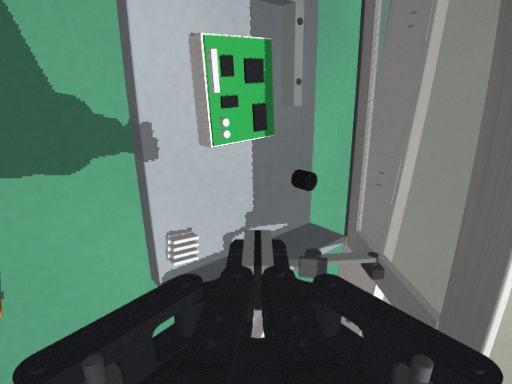

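View pics/side2.png

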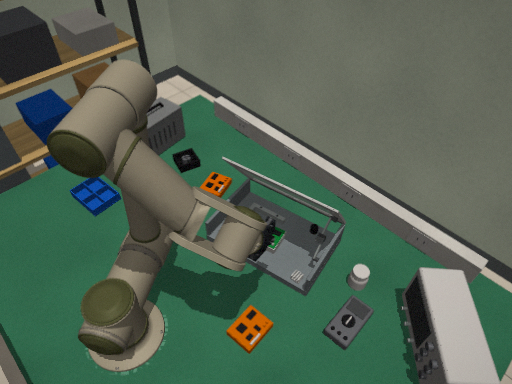

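Run:
```python
from h import *
im=dict(np.load('pics/wrist2.npz')); T=cloud(im); W=T@im['rot'].T+im['pos']; L=fixloc(W)
for u,v in [(258,234),(245,234),(271,234),(240,242),(258,262),(258,250)]: print((u,v),T[v,u].round(4))
for u,v in [(183,246),(168,238),(198,258)]: print('hs',L[v,u].round(4))
P=module(im,W); r=cv2.minAreaRect((P[:,:2]*1000).astype(np.float32)); print(len(P),r); print(cv2.boxPoints(r),np.median(P,0))
```

```text
(258, 234) [-0.0103 -0.0002  0.0022]
(245, 234) [-0.0107 -0.001  -0.0043]
(271, 234) [0.1194 0.2632 0.022 ]
(240, 242) [-0.0068 -0.002  -0.0067]
(258, 262) [-0.0098 -0.0255  0.0021]
(258, 250) [-0.0097 -0.0152  0.0021]
hs [-0.1024 -0.1451  0.0488]
hs [-0.1143 -0.1353  0.0388]
hs [-0.0768 -0.1774  0.0317]
4741 ((-23.121566772460938, 16.807342529296875), (86.89018249511719, 105.47980499267578), 3.084674835205078)
[[-69.341736  67.13297 ]
 [-63.66568  -38.194   ]
 [ 23.098602 -33.518288]
 [ 17.422546  71.808685]] [-0.02700002  0.01704341  0.05889428]
```

Run:
```python
from h import *
im=dict(np.load('pics/wrist2.npz')); T=cloud(im)
px=im['pixels'].astype(int); 
m=(im['z_map']>0)&(im['z_map']<.2)&(T[...,1]<0.01)&(T[...,1]>-.2); Q=T[m]
print(m.sum(),Q.min(0),Q.max(0))
for lo in np.arange(-.12,.01,.01):
    s=Q[(Q[:,1]>=lo)&(Q[:,1]<lo+.01)]
    if len(s): print(lo.round(3),s[:,0].min().round(3),s[:,0].max().round(3),'z',s[:,2].min().round(3),s[:,2].max().round(3))
for th in (25,30,40):
    L=Q@(RF.T@Rt(th)).T; print(th,L[:,2].min(),L[np.argmin(L[:,2])],'rest',L[Q[:,1]<-.03][:,2].min())
print(plan([((-.075,-.07,.12),Rt(30),5),((-.04,-.07,.055),Rt(30),5)]))
```

```text
39745 [-0.02088727 -0.08969024 -0.06026186] [0.01276839 0.00554348 0.06403626]
-0.09 -0.021 -0.007 z -0.06 0.064
-0.08 -0.018 0.005 z -0.06 0.064
-0.07 -0.018 0.011 z -0.054 0.058
-0.06 -0.018 0.01 z -0.047 0.05
-0.05 -0.014 0.013 z -0.037 0.042
-0.04 -0.014 0.012 z -0.03 0.033
-0.03 -0.011 0.012 z -0.012 0.016
-0.02 -0.011 -0.005 z -0.012 0.016
-0.01 -0.011 -0.005 z -0.012 0.016
-0.0 -0.011 -0.006 z -0.011 0.014
25 -0.005799192659545462 [-0.00222534  0.01030261 -0.00579919] rest 0.020945936356195367
30 -0.006027495086509416 [-0.00859732  0.00580106 -0.0060275 ] rest 0.017371143545772325
40 -0.007428833554866145 [-0.00742005  0.00580106 -0.00742883] rest 0.009853155741683528
1.1, 23.8, -2.7, -0.035, 0, -0.001 
1.1, 23.9, -1.8, -0.035, 0, -0.001 
1, 23.9, -1, -0.035, 0, -0.001 
1, 23.9, -0.1, -0.035, 0, -0.001 
1, 23.9, 0.7, -0.035, 0, -0.001 
---
-0, 14.8, -0.4, 0, 0, 0 
-0, 14.8, -0.4, 0, 0, 0 
-0, 14.8, -0.4, 0, 0, 0 
-0, 14.8, -0.4, 0, 0, -0 
-0, 14.8, -0.4, 0, 0, 0 
---
(array([ 0.53498232, -0.14919884,  0.055     ]), array([[ 2.02430442e-01,  4.89648322e-01,  8.48095771e-01],
       [-9.79296644e-01,  1.01215221e-01,  1.75309906e-01],
       [ 2.22044605e-16, -8.66025404e-01,  5.00000000e-01]]))
```

move_arm(targets=[1, 24, -2.7, -0.035, 0, 0, 1, 24, -2, -0.035, 0, 0, 1, 24, -1, -0.035, 0, 0, 1, 24, 0, -0.035, 0, 0, 1, 24, 1, -0.035, 0, 0])

```text
time_s: 4.1
position: [0.5018, -0.1555, 0.1195]
tool_rot: [[0.21, 0.489, 0.847], [-0.978, 0.104, 0.183], [0.001, -0.866, 0.5]]
ft_force: [0.8, 0.5, -0.5]
grip_width: 0.0001
```

move_arm(targets=[0, 16, -0.4, 0, 0, 0, 0, 16, -0.4, 0, 0, 0, 0, 16, -0.4, 0, 0, 0, 0, 16, -0.4, 0, 0, 0, 0, 16, -0.4, 0, 0, 0])

```text
time_s: 4.72
position: [0.5395, -0.1483, 0.0489]
tool_rot: [[0.206, 0.49, 0.847], [-0.978, 0.104, 0.178], [-0.001, -0.865, 0.501]]
ft_force: [0.1, -0.1, -0.6]
grip_width: -0.0001
```

Run:
```python
from h import *
st()
for n in('side','wrist'): snap(n,n+'3.png')
```

```text
t 4.72 fix pos [-0.0354 -0.0701  0.0489] F(fix) [ 0.1 -0.1 -0.6] w -0.0001
tool y in fix [ 0.501  0.003 -0.865] z [0.865 0.003 0.501] q [-38.  31. 107.  48.  31. -89.]
```

View pics/wrist3.png

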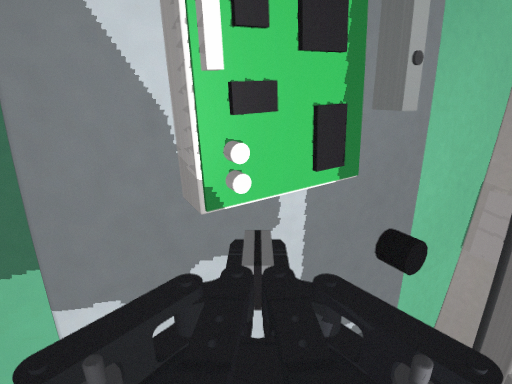

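The fingers, at (258,245), stand beside the module's right face. Next I'll push left along tool -x.

move_arm(targets=[-10, 0, 0, 0, 0, 0, -10, 0, 0, 0, 0, 0, -10, 0, 0, 0, 0, 0, -10, 0, 0, 0, 0, 0, -10, 0, 0, 0, 0, 0])

```text
time_s: 5.45
position: [0.5288, -0.0989, 0.0502]
tool_rot: [[0.206, 0.491, 0.846], [-0.979, 0.104, 0.178], [-0.0, -0.865, 0.502]]
ft_force: [0.5, -1.3, 2.2]
grip_width: 0.0002
```

Run:
```python
from h import *
st()
im=snap('wrist','wrist4.png');s=env.observe(); T=cloud(im); L=fixloc(T@np.array(s['tool_rot']).T+s['position'])
P=module(im,L@RF.T+OF); r=cv2.minAreaRect((P[:,:2]*1000).astype(np.float32)); print(len(P),r)
```

```text
t 5.45 fix pos [-0.0358 -0.0195  0.0502] F(fix) [ 0.2 -1.4  2.2] w 0.0002
tool y in fix [ 0.502  0.002 -0.865] z [0.865 0.003 0.502] q [-33.  29. 111.  51.  27. -88.]
25152 ((-18.3203125, 46.78657531738281), (106.62385559082031, 87.72557067871094), 88.0743179321289)
```

View pics/wrist4.png

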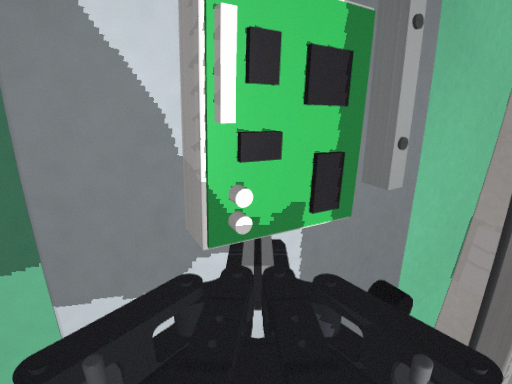

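move_arm(targets=[-6, 0, 0, 0, 0, 0, -5, 0, 0, 0, 0, 0, -4, 0, 0, 0, 0, 0, -3, 0, 0, 0, 0, 0, -2, 0, 0, 0, 0, 0])

```text
time_s: 6.12
position: [0.5266, -0.0825, 0.0508]
tool_rot: [[0.203, 0.494, 0.845], [-0.979, 0.097, 0.178], [0.005, -0.864, 0.504]]
ft_force: [6.1, -12.6, 0.2]
grip_width: 0.0001
```

```bash
cat >> h.py <<'E'
def wm(f):
    st(); im=snap('wrist',f);s=env.observe(); T=cloud(im); W=T@np.array(s['tool_rot']).T+s['position']
    P=module(im,W); r=cv2.minAreaRect((P[:,:2]*1000).astype(np.float32)); print(len(P),np.round(r[0],1),np.round(r[1],1),r[2]); return im,fixloc(W),P
E
python3 - <<'E'
from h import *
wm('wrist5.png')
E
```

```text
t 6.12 fix pos [-0.0347 -0.003   0.0508] F(fix) [  3.4 -13.6   0.2] w 0.0001
tool y in fix [ 0.504 -0.005 -0.864] z [0.864 0.003 0.504] q [-31.  28. 112.  52.  25. -88.]
24889 [-15.3  61.4] [106.   87.8] 86.86846923828125
```

View pics/wrist5.png

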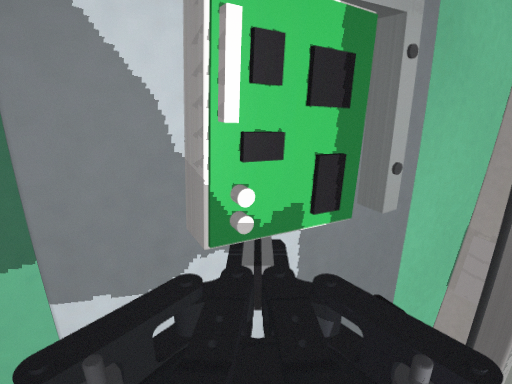

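```bash
cat >> h.py <<'E'
def lines(L,im):
    hsv=cv2.cvtColor(im['pixels'],cv2.COLOR_RGB2HSV)
    def fit(x,y):
        k=np.ones(len(x),bool)
        for _ in range(5):
            c=np.polyfit(x[k],y[k],1); r=abs(y-np.polyval(c,x)); k=r<max(2*np.median(r),.0005)
        return c
    # rear fence top: rows binned by y: min x of points with z in .047-.056, not green, x>.05
    grey=(hsv[...,1]<60); R=grey&(L[...,2]>.048)&(L[...,2]<.056)&(L[...,0]>.05)&(L[...,0]<.085)&(L[...,1]>0.005)&(L[...,1]<.125)
    F=L[R]; b=np.arange(.005,.118,.003); X=[];Y=[]
    for a in b:
        s=F[(F[:,1]>=a)&(F[:,1]<a+.003)]
        if len(s)>3: Y.append(s[:,1].mean()); X.append(np.percentile(s[:,0],3))
    if len(X)>5:
        c=fit(np.array(Y),np.array(X)); print('rear fence front edge x at y=.06: %.4f angle %.4f z %.4f'%(np.polyval(c,.06),-np.arctan(c[0]),np.median(F[:,2])))
    g=(hsv[...,0]>45)&(hsv[...,0]<75)&(hsv[...,1]>120)&(L[...,2]>.054)&(L[...,2]<.066)&(abs(L[...,0])<.13)&(abs(L[...,1])<.18); G=L[g]
    ym=np.median(G[:,1]);xm=np.median(G[:,0]);
    for nm,pc in (('rear',97),('front',3)):
        X=[];Y=[]
        for a in np.arange(ym-.045,ym+.045,.003):
            s=G[(G[:,1]>=a)&(G[:,1]<a+.003)]
            if len(s)>3: Y.append(s[:,1].mean()); X.append(s[:,0].max() if nm=='rear' else s[:,0].min())
        c=fit(np.array(Y),np.array(X)); print('board',nm,'x at y=.06 %.4f angle %.4f'%(np.polyval(c,.06),-np.arctan(c[0])))
    for nm in('right','left'):
        X=[];Y=[]
        for a in np.arange(xm-.035,xm+.035,.003):
            s=G[(G[:,0]>=a)&(G[:,0]<a+.003)]
            if len(s)>3: X.append(s[:,0].mean()); Y.append(s[:,1].min() if nm=='right' else s[:,1].max())
        c=fit(np.array(X),np.array(Y)); print('board',nm,'y at x=0 %.4f angle %.4f'%(np.polyval(c,0),np.arctan(c[0])))
    B=L[(L[...,2]>.02)&(L[...,2]<.04)&(abs(L[...,0])<.1)&(abs(L[...,1])<.1)]; print('bed z',np.median(B[:,2]))
E
python3 - <<'E'
from h import *
im=dict(np.load('pics/wrist5.npz')); L=fixloc(cloud(im)@im['rot'].T+im['pos']); lines(L,im)
E
```

```text
rear fence front edge x at y=.06: 0.0611 angle 0.0050 z 0.0526
board rear x at y=.06 0.0275 angle -0.0525
board front x at y=.06 -0.0591 angle -0.0541
board right y at x=0 0.0079 angle -0.0515
board left y at x=0 0.1135 angle 0.1399
bed z 0.03089869681223393
```

move_arm(targets=[-1.5, 0, 0, 0, 0, 0, -1.5, 0, 0, 0, 0, 0, -1, 0, 0, 0, 0, 0, 0, 0, 0, 0, 0, 0, 0, 0, 0, 0, 0, 0])

```text
time_s: 6.8
position: [0.5278, -0.0817, 0.0519]
tool_rot: [[0.199, 0.499, 0.844], [-0.98, 0.091, 0.177], [0.011, -0.862, 0.507]]
ft_force: [9.6, -20.4, -0.7]
grip_width: -0.0002
```

Run:
```python
from h import *
im,L,P=wm('wrist6.png'); lines(L,im)
```

```text
t 6.8 fix pos [-0.0333 -0.0025  0.0519] F(fix) [  5.3 -22.   -0.7] w -0.0002
tool y in fix [ 0.507 -0.012 -0.862] z [0.862 0.002 0.507] q [-31.  28. 112.  52.  25. -88.]
25013 [-14.7  62.3] [106.1  87.3] 87.77387237548828
rear fence front edge x at y=.06: 0.0612 angle 0.0051 z 0.0526
board rear x at y=.06 0.0283 angle -0.0454
board front x at y=.06 -0.0583 angle -0.0389
board right y at x=0 0.0089 angle -0.0402
board left y at x=0 0.1139 angle 0.1366
bed z 0.030911239024173948
```

Run:
```python
from h import *
im=snap('side','side6.png'); p=im['pixels'][170:290,200:350,::-1]
cv2.imwrite('pics/side6z.png',cv2.resize(p,None,fx=5,fy=5,interpolation=cv2.INTER_CUBIC)[:600,:800])
```

```text
(no output)
```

View pics/wrist6.png

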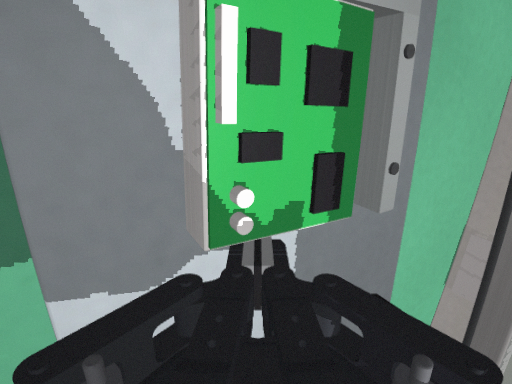

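View pics/side6z.png

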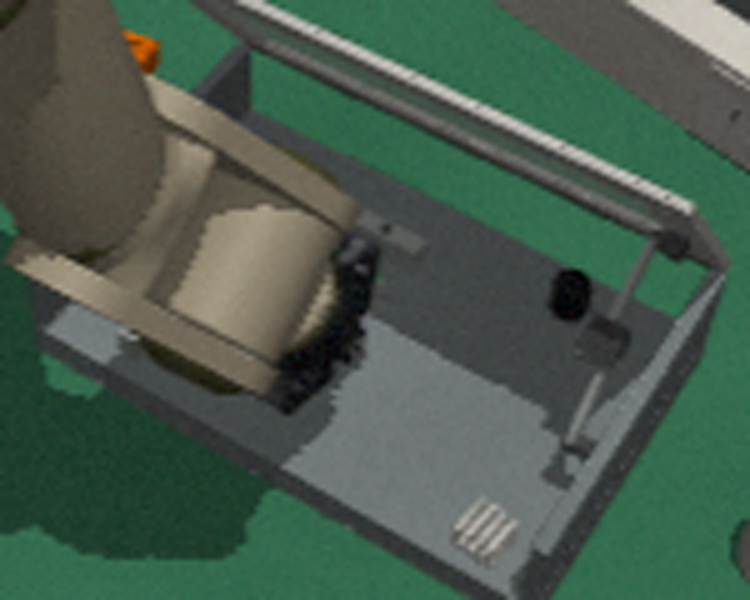

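Run:
```python
from h import *
R=np.array(env.observe()['tool_rot'])
plan([((-.04,-.02,.05),R,2),((-.11,-.02,.055),Rt(40),4),((-.11,.055,.052),Rt(40),4)])
```

```text
8.8, -0.8, -3.4, -0, 0, -0 
8.8, -0.8, -3.4, 0, 0, 0 
0.1, -9.9, -14.5, 0.042, 0.001, 0.003 
0.1, -10.5, -14, 0.042, 0.001, 0.003 
0, -11.1, -13.6, 0.042, 0.001, 0.003 
---
0, -11.7, -13.1, 0.042, 0.001, 0.003 
-18.8, 0.6, -0.5, -0, 0, -0 
-18.7, 0.6, -0.5, 0, 0, 0 
-18.7, 0.6, -0.5, 0, -0, -0 
-18.8, 0.6, -0.5, 0, 0, 0 
---
```

move_arm(targets=[11, -0.8, -3, 0, 0, 0, 10, -0.8, -3, 0, 0, 0, 0, -10, -14.5, 0.042, 0, 0, 0, -10.5, -14, 0.042, 0, 0, 0, -11, -13.6, 0.042, 0, 0])

```text
time_s: 7.52
position: [0.4702, -0.1083, 0.0522]
tool_rot: [[0.207, 0.594, 0.778], [-0.978, 0.126, 0.164], [-0.001, -0.795, 0.607]]
ft_force: [0.4, 0.4, -0.7]
grip_width: 0.0001
```

Run:
```python
from h import *
st()
plan([((-.11,-.02,.055),Rt(40),1),((-.11,.055,.052),Rt(40),4)])
```

```text
t 7.53 fix pos [-0.0952 -0.0169  0.0522] F(fix) [ 0.5  0.3 -0.7] w 0.0001
tool y in fix [ 0.607  0.004 -0.795] z [0.795 0.003 0.607] q [ -43.   27.  123.   80.   30. -127.]
3.1, -11.3, -10.1, 0.046, 0.003, -0.004 
-18.8, 0.6, -0.5, -0, 0, -0 
-18.7, 0.6, -0.5, 0, 0, 0 
-18.8, 0.6, -0.5, 0, -0, 0 
-18.8, 0.6, -0.5, 0, -0, 0 
---
```

move_arm(targets=[-15, 0, 0, 0, 0, 0, -15, 0, 0, 0, 0, 0, -15, 0, 0, 0, 0, 0, -15, 0, 0, 0, 0, 0, -14, 0, 0, 0, 0, 0])

```text
time_s: 8.15
position: [0.4553, -0.0355, 0.0521]
tool_rot: [[0.207, 0.592, 0.779], [-0.978, 0.127, 0.163], [-0.002, -0.796, 0.606]]
ft_force: [0.9, -0.1, -0.3]
grip_width: -0.0
```

Run:
```python
from h import *
im,L,P=wm('wrist7.png'); lines(L,im)
```

```text
t 8.15 fix pos [-0.095   0.0575  0.0521] F(fix) [ 0.8 -0.3 -0.3] w -0.0
tool y in fix [ 0.606  0.004 -0.796] z [0.796 0.002 0.606] q [ -34.   26.  129.   96.   26. -136.]
7398 [-16.1  62.7] [106.5  87.8] 87.08526611328125
rear fence front edge x at y=.06: 0.0605 angle 0.0077 z 0.0523
board rear x at y=.06 0.0267 angle -0.0429
board front x at y=.06 -0.0598 angle -0.0494
board right y at x=0 0.0095 angle -0.4433
board left y at x=0 0.1148 angle -0.0591
bed z 0.030819299104233602
```

View pics/wrist7.png

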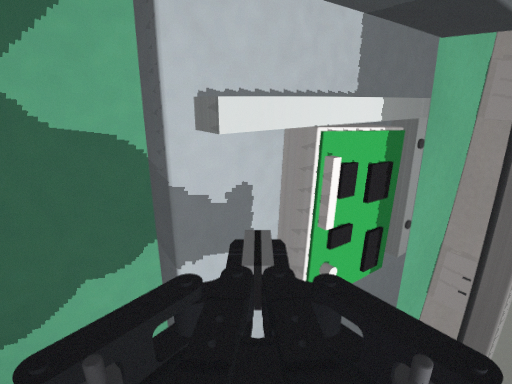

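move_arm(targets=[0, 5, 6.4, 0, 0, 0, 0, 5, 6.4, 0, 0, 0, 0, 5, 6.4, 0, 0, 0, 0, 5, 6.4, 0, 0, 0, 0, 5, 6.4, 0, 0, 0])

```text
time_s: 8.82
position: [0.4959, -0.0279, 0.0517]
tool_rot: [[0.206, 0.593, 0.779], [-0.979, 0.125, 0.164], [-0.001, -0.796, 0.606]]
ft_force: [-1.8, -2.6, 0.8]
grip_width: 0.0004
```

Run:
```python
from h import *
im,L,P=wm('wrist8.png'); lines(L,im)
```

```text
t 8.82 fix pos [-0.0537  0.0567  0.0517] F(fix) [-2.3 -2.1  0.8] w 0.0004
tool y in fix [ 0.606  0.003 -0.796] z [0.796 0.003 0.606] q [ -29.   28.  123.   91.   23. -125.]
8867 [ 5.7 60.7] [112.5 114.3] 89.2844467163086
rear fence front edge x at y=.06: 0.0622 angle 0.0060 z 0.0530
board rear x at y=.06 0.0460 angle -0.0072
board front x at y=.06 -0.0379 angle 0.0614
board right y at x=0 0.0251 angle -0.4436
board left y at x=0 0.1164 angle -0.0035
bed z 0.03107474148474232
```

move_arm(targets=[0, 3, 4, 0, 0, 0, 0, 3, 4, 0, 0, 0, 0, 2, 2.6, 0, 0, 0, 0, 1.2, 1.6, 0, 0, 0, 0, 1.2, 1.6, 0, 0, 0])

```text
time_s: 9.5
position: [0.5107, -0.0244, 0.0515]
tool_rot: [[0.205, 0.591, 0.781], [-0.979, 0.124, 0.163], [-0.0, -0.797, 0.603]]
ft_force: [-26.9, -9.5, 19.5]
grip_width: 0.0001
```

Run:
```python
from h import *
im,L,P=wm('wrist9.png'); lines(L,im)
```

```text
t 9.5 fix pos [-0.0385  0.0571  0.0515] F(fix) [-28.3  -3.9  19.5] w 0.0001
tool y in fix [ 0.603  0.002 -0.797] z [0.797 0.002 0.603] q [ -27.   28.  120.   88.   22. -120.]
8865 [13.6 66.6] [106.4 100.5] 85.04309844970703
rear fence front edge x at y=.06: 0.0707 angle 0.0065 z 0.0530
board rear x at y=.06 0.0586 angle -0.0198
board front x at y=.06 -0.0244 angle 0.0711
board right y at x=0 0.0321 angle -0.4395
board left y at x=0 0.1166 angle -0.0029
bed z 0.030916608452314826
```

View pics/wrist9.png

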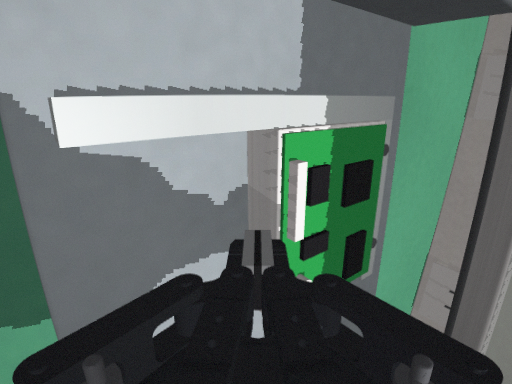

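move_arm(targets=[0, -6, -8, 0, 0, 0, 0, -9, -12, 0, 0, 0, 0, -9, -12, 0, 0, 0, 0, -20, 0, 0, 0, 0, 15, -30, 0, 0, 0, 0])

```text
time_s: 10.18
position: [0.446, -0.0527, 0.0913]
tool_rot: [[0.208, 0.591, 0.779], [-0.978, 0.128, 0.164], [-0.003, -0.796, 0.605]]
ft_force: [1.0, -0.3, 0.5]
grip_width: 0.0
```

move_arm(targets=[25, -25, 0, 0, 0, 0, 25, -25, 0, 0, 0, 0, 25, -15, 0, 0, 0, 0, 0, 0, 0, 0, 0, 0, 0, 0, 0, 0, 0, 0])

```text
time_s: 10.8
position: [0.4234, -0.1339, 0.1425]
tool_rot: [[0.207, 0.592, 0.779], [-0.978, 0.127, 0.163], [-0.002, -0.796, 0.606]]
ft_force: [0.0, 0.5, -0.1]
grip_width: 0.0
```

Run:
```python
from h import *
im,L,P=wm('wrist10.png'); lines(L,im)
snap('side','side10.png')
```

```text
t 10.8 fix pos [-0.1462 -0.0325  0.1425] F(fix) [ 0.1  0.5 -0.1] w 0.0
tool y in fix [ 0.606  0.005 -0.796] z [0.796 0.002 0.606] q [ -52.   12.  121.   53.   43. -104.]
4643 [19.1 64.1] [ 94.2 105.2] 0.15637823939323425
rear fence front edge x at y=.06: 0.0694 angle -0.0027 z 0.0527
board rear x at y=.06 0.0589 angle 0.0021
board front x at y=.06 -0.0263 angle 0.0080
board right y at x=0 0.0118 angle 0.0090
board left y at x=0 0.1162 angle 0.0030
bed z 0.030798657845820837
```

View pics/wrist10.png

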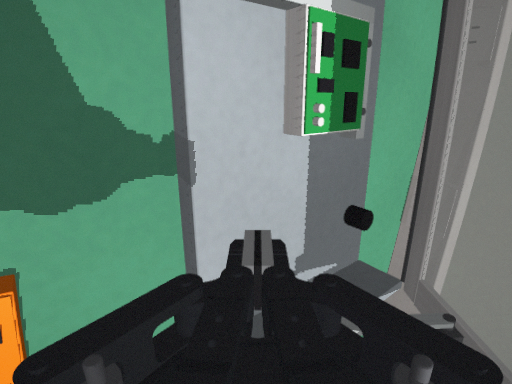

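Run:
```python
from h import *
for f in ('wrist7','wrist9'):
    im=dict(np.load(f'pics/{f}.npz')); L=fixloc(cloud(im)@im['rot'].T+im['pos'])
    m=(L[...,2]>.049)&(L[...,2]<.056)&(L[...,1]>.1)&(L[...,1]<.15)&(L[...,0]>-.11)&(L[...,0]<-.035)
    for a in np.arange(-.11,-.035,.015):
        s=L[m&(L[...,0]>=a)&(L[...,0]<a+.015)]; print(f,round(a,3),len(s),np.percentile(s[:,1],[2,98]).round(4) if len(s)>5 else '')
im=dict(np.load('pics/side10.npz')); p=im['pixels'][150:290,195:355,::-1]
cv2.imwrite('pics/side10z.png',cv2.resize(p,None,fx=4,fy=4,interpolation=cv2.INTER_CUBIC))
lines(fixloc(cloud(im)),im)
```

```text
wrist7 -0.11 1067 [0.1188 0.1334]
wrist7 -0.095 872 [0.1188 0.1334]
wrist7 -0.08 725 [0.1189 0.1334]
wrist7 -0.065 950 [0.1011 0.133 ]
wrist7 -0.05 518 [0.1178 0.1332]
wrist9 -0.11 2503 [0.1187 0.1333]
wrist9 -0.095 1969 [0.1189 0.1333]
wrist9 -0.08 1553 [0.119  0.1332]
wrist9 -0.065 1250 [0.1189 0.133 ]
wrist9 -0.05 1023 [0.1189 0.1334]
board rear x at y=.06 0.0547 angle -0.0154
board front x at y=.06 -0.0195 angle -0.2015
board right y at x=0 0.0149 angle 0.0418
board left y at x=0 0.1131 angle 0.0159
bed z 0.03024907314804347
```

View pics/side10z.png

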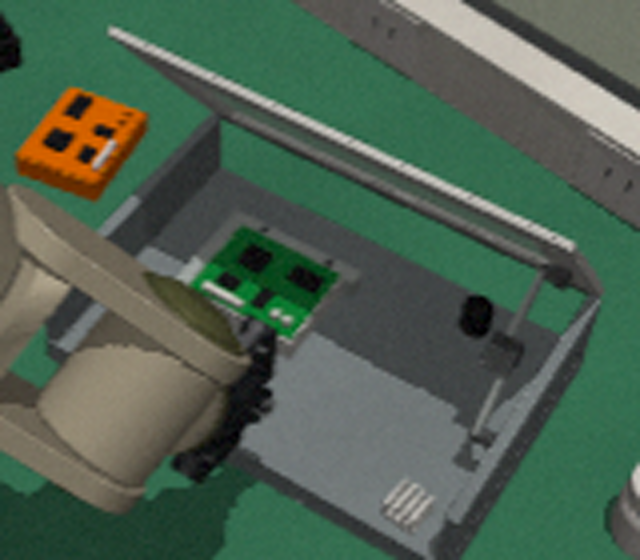

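Run:
```python
from h import *
plan([((-.10,-.165,.22),Rt(50),5),((-.037,-.165,.175),Rt(50),5)])
```

```text
26.6, -6.9, 16.7, 0.044, 0, -0.001 
26.6, -6.1, 17, 0.044, 0, -0.001 
26.6, -5.3, 17.2, 0.044, 0, -0.001 
26.6, -4.5, 17.5, 0.044, 0, -0.001 
26.6, -3.7, 17.7, 0.044, 0, -0.001 
---
0, 15.4, 1.2, -0, -0, 0 
-0, 15.4, 1.2, 0, -0, -0 
0, 15.4, 1.2, 0, 0, 0 
-0, 15.4, 1.2, 0, 0, 0 
0, 15.4, 1.2, -0, -0, -0 
---
```

move_arm(targets=[26.5, -7, 17, 0.044, 0, 0, 26.5, -6, 17, 0.044, 0, 0, 26.5, -5, 17, 0.044, 0, 0, 26.5, -4.5, 17.5, 0.044, 0, 0, 26.5, -4, 17.5, 0.044, 0, 0])

```text
time_s: 11.52
position: [0.4965, -0.2548, 0.2204]
tool_rot: [[0.208, 0.749, 0.63], [-0.978, 0.161, 0.132], [-0.002, -0.643, 0.766]]
ft_force: [0.1, 0.0, -0.1]
grip_width: 0.0
```

Run:
```python
from h import *
st(); im=snap('wrist','wrist11.png'); snap('side','side11.png')
plan([((-.037,-.165,.175),Rt(50),5)])
```

```text
t 11.53 fix pos [-0.099  -0.1656  0.2204] F(fix) [ 0.1 -0.  -0.1] w 0.0
tool y in fix [ 0.766  0.006 -0.643] z [0.643 0.002 0.766] q [ -60.   17.  103.   59.   58. -104.]
-0.4, 15.4, 1, 0, 0.001, -0.001 
-0.4, 15.4, 1, 0, 0.001, -0.001 
-0.4, 15.4, 1, 0, 0.001, -0.001 
-0.4, 15.4, 1, 0, 0.001, -0.001 
-0.5, 15.4, 1, 0, 0.001, -0.001 
---
```

View pics/wrist11.png

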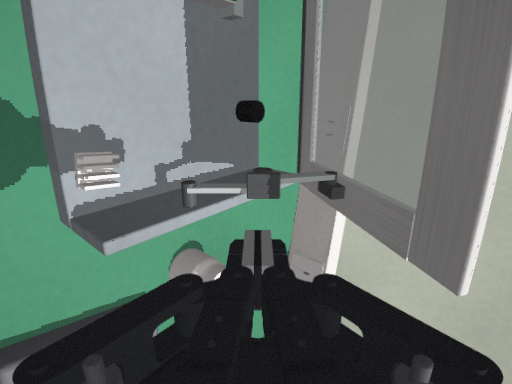

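The plate is at pixel (264,185), on line with the fingers at (258,240). I'll recheck its position and then approach.

Run:
```python
from h import *
im=dict(np.load('pics/wrist11.npz')); T=cloud(im); L=fixloc(T@im['rot'].T+im['pos'])
for u,v in [(264,185),(250,180),(278,180),(250,194),(278,194),(264,174),(250,174)]: print((u,v),L[v,u].round(4),T[v,u].round(4))
```

```text
(264, 185) [-0.0031 -0.1652  0.1497] [0.0002 0.1189 0.0077]
(250, 180) [-0.0118 -0.1603  0.1409] [-0.0046  0.118  -0.0047]
(278, 180) [ 0.0048 -0.1605  0.1592] [-0.0044  0.1188  0.02  ]
(250, 194) [-0.0104 -0.1739  0.1396] [ 0.009   0.1197 -0.0049]
(278, 194) [ 0.0056 -0.1738  0.159 ] [0.0089 0.1196 0.0203]
(264, 174) [-0.0029 -0.1552  0.1495] [-0.0098  0.1192  0.0076]
(250, 174) [-0.0103 -0.1554  0.1396] [-0.0096  0.12   -0.0047]
```

move_arm(targets=[0, 15, 1, 0, 0, 0, 0, 15, 1, 0, 0, 0, 0, 15, 1, 0, 0, 0, 0, 15, 1, 0, 0, 0, 0, 15, 1, 0, 0, 0])

```text
time_s: 12.25
position: [0.5559, -0.2422, 0.1752]
tool_rot: [[0.207, 0.748, 0.631], [-0.978, 0.159, 0.132], [-0.001, -0.644, 0.765]]
ft_force: [-0.4, -0.5, 0.8]
grip_width: 0.0002
```

Run:
```python
from h import *
st(); im=snap('wrist','wrist12.png')
```

```text
t 12.25 fix pos [-0.0383 -0.1653  0.1752] F(fix) [-0.5 -0.4  0.8] w 0.0002
tool y in fix [ 0.765  0.004 -0.644] z [0.644 0.002 0.765] q [ -52.   24.  101.   64.   50. -105.]
```

View pics/wrist12.png

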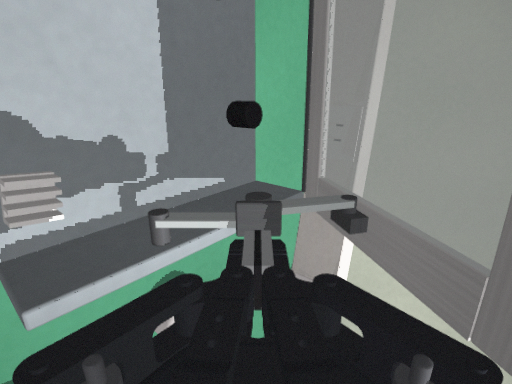

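move_arm(targets=[0, 12, 0.5, 0, 0, 0, 0, 12, 0.5, 0, 0, 0, 0, 8, 0, 0, 0, 0, 0, 6, 0, 0, 0, 0, 0, 6, 0, 0, 0, 0])

```text
time_s: 12.92
position: [0.5892, -0.2355, 0.1491]
tool_rot: [[0.207, 0.749, 0.629], [-0.978, 0.159, 0.132], [-0.0, -0.643, 0.766]]
ft_force: [-0.5, 0.8, 5.7]
grip_width: -0.0
```

Run:
```python
from h import *
st(); im=snap('wrist','wrist13.png')
```

```text
t 12.93 fix pos [-0.0044 -0.1655  0.1491] F(fix) [-0.3  0.9  5.7] w -0.0
tool y in fix [ 0.766  0.004 -0.643] z [0.643 0.002 0.766] q [ -48.   28.   99.   67.   46. -107.]
```

View pics/wrist13.png

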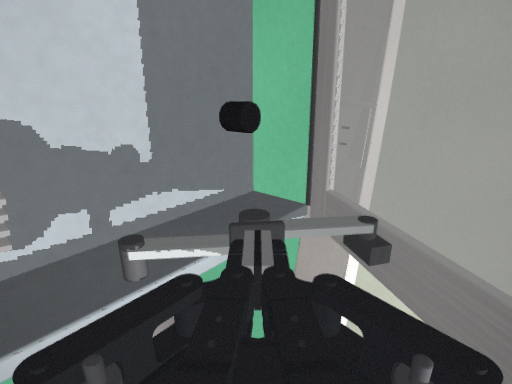

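move_arm(targets=[0, 6, 0, 0, 0, 0, 0, 6, 0, 0, 0, 0, 0, 6, 0, 0, 0, 0, 0, 6, 0, 0, 0, 0, 0, 6, 0, 0, 0, 0])

```text
time_s: 13.6
position: [0.611, -0.2312, 0.129]
tool_rot: [[0.206, 0.748, 0.631], [-0.979, 0.157, 0.132], [-0.0, -0.644, 0.765]]
ft_force: [-5.3, -1.1, 4.5]
grip_width: -0.0001
```

Run:
```python
from h import *
st(); im=snap('wrist','wrist14.png')
im=snap('side','side14.png')
```

```text
t 13.6 fix pos [ 0.0179 -0.1656  0.129 ] F(fix) [-5.4  0.   4.5] w -0.0001
tool y in fix [ 0.765  0.003 -0.644] z [0.644 0.002 0.765] q [ -46.   31.   97.   69.   44. -107.]
```

View pics/wrist14.png

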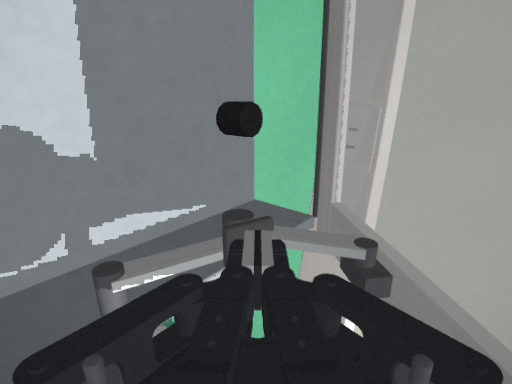

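View pics/side14.png

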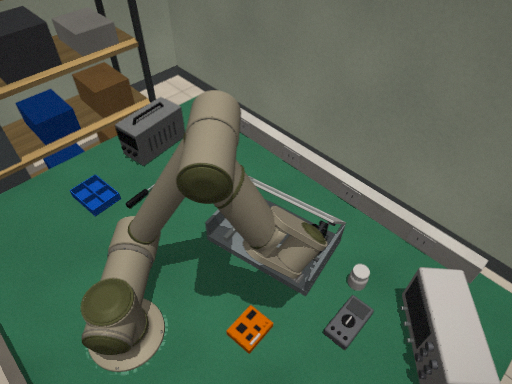

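move_arm(targets=[0, 4, 0, 0, 0, 0, 0, 4, 0, 0, 0, 0, 0, 0, 0, 0, 0, 0, 0, 0, 0, 0, 0, 0, 0, 0, 0, 0, 0, 0])

```text
time_s: 14.32
position: [0.6139, -0.2304, 0.122]
tool_rot: [[0.204, 0.745, 0.636], [-0.979, 0.156, 0.132], [-0.001, -0.649, 0.761]]
ft_force: [-33.7, -6.5, 6.1]
grip_width: -0.0002
```

Run:
```python
from h import *
st(); im=snap('wrist','wrist15.png'); s=env.observe()
T=cloud(im); L=fixloc(T@np.array(s['tool_rot']).T+s['position'])
for u,v in [(120,275),(150,268),(180,260),(215,248),(240,235),(262,222),(290,240),(330,243),(360,247),(368,280),(238,220)]: print((u,v),L[v,u].round(4))
```

```text
t 14.32 fix pos [ 0.0208 -0.1655  0.122 ] F(fix) [-34.3   0.4   6.1] w -0.0002
tool y in fix [ 0.761  0.002 -0.649] z [0.649 0.    0.761] q [ -46.   32.   97.   69.   43. -108.]
(120, 275) [-0.0333 -0.1663  0.0889]
(150, 268) [-0.0182 -0.17    0.0883]
(180, 260) [-0.0046 -0.1693  0.0941]
(215, 248) [ 0.0173 -0.1707  0.0962]
(240, 235) [ 0.0199 -0.1582  0.1133]
(262, 222) [ 0.0354 -0.1556  0.1151]
(290, 240) [ 0.0382 -0.162   0.132 ]
(330, 243) [ 0.0486 -0.162   0.1497]
(360, 247) [ 0.0517 -0.1605  0.1644]
(368, 280) [ 0.0448 -0.1723  0.1725]
(238, 220) [ 0.0261 -0.1539  0.106 ]
```

View pics/wrist15.png

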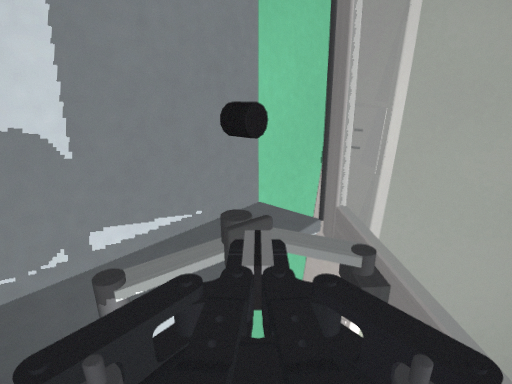

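The stay is folded, by about 1 rad from the link directions. The force rose to 34 N, so I'm backing off along the tool axis.

move_arm(targets=[0, -8, 0, 0, 0, 0, 0, -12, 0, 0, 0, 0, 0, -15, 0, 0, 0, 0, 0, -20, 0, 0, 0, 0, 0, -25, 0, 0, 0, 0])

```text
time_s: 15.0
position: [0.5562, -0.2422, 0.1764]
tool_rot: [[0.207, 0.748, 0.63], [-0.978, 0.159, 0.133], [-0.001, -0.644, 0.765]]
ft_force: [0.2, 0.1, 0.6]
grip_width: 0.0001
```

move_arm(targets=[0, -25, 0, 0, 0, 0, 0, -25, 0, 0, 0, 0, 0, -20, 0, 0, 0, 0, 0, 0, 0, 0, 0, 0, 0, 0, 0, 0, 0, 0])

```text
time_s: 15.62
position: [0.5048, -0.2532, 0.2205]
tool_rot: [[0.206, 0.748, 0.63], [-0.978, 0.158, 0.132], [-0.001, -0.644, 0.765]]
ft_force: [-0.2, -0.6, -0.1]
grip_width: 0.0002
```

Run:
```python
from h import *
st(); im=snap('wrist','wrist16.png'); s=env.observe()
T=cloud(im); L=fixloc(T@np.array(s['tool_rot']).T+s['position']); np.save('pics/L16.npy',L)
im=snap('side','side16.png')
```

```text
t 15.62 fix pos [-0.0906 -0.1657  0.2205] F(fix) [-0.3 -0.6 -0.1] w 0.0002
tool y in fix [ 0.765  0.004 -0.644] z [0.644 0.002 0.765] q [ -58.   17.  102.   59.   57. -103.]
```

View pics/wrist16.png

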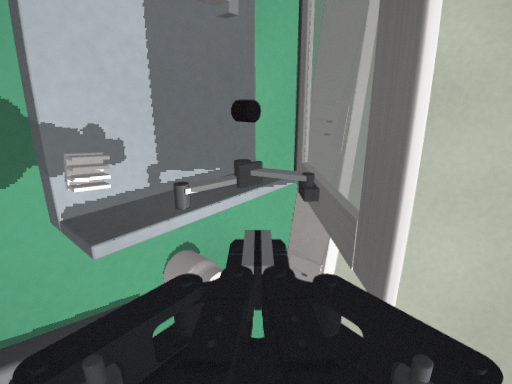

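View pics/side16.png

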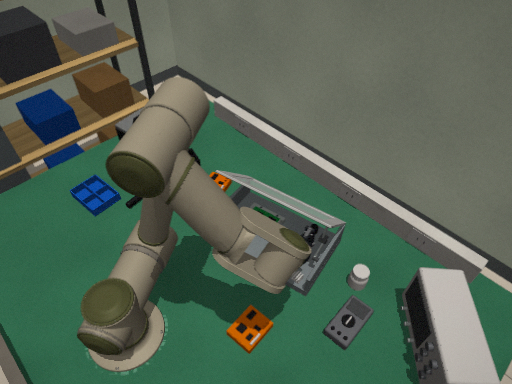

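Run:
```python
from h import *
L=np.load('pics/L16.npy')
for L in (L,fixloc(cloud(dict(np.load('pics/side16.npz'))))):
    for u,v in ([(400,120),(410,200),(395,60),(340,215)] if L is not None and L.shape==(384,512,3) else []):
        p=L[v,u]; print(p.round(3), np.arctan2(p[2]-.105,.13-p[0]).round(3), np.hypot(p[2]-.105,.13-p[0]).round(3))
    m=(L[...,2]>.15)&(L[...,1]>-.19)&(L[...,1]<.19)&(L[...,0]<.12)&(L[...,0]>-.1)
    a=np.arctan2(L[m][:,2]-.105,.13-L[m][:,0]); r=np.hypot(L[m][:,2]-.105,.13-L[m][:,0]); k=(r>.15)&(r<.253); h,e=np.histogram(a[k],bins=np.arange(.5,1.1,.02)); print(dict(zip(e.round(2),h)))
```

```text
[-0.044 -0.1    0.269] 0.756 0.239
[-0.047 -0.136  0.279] 0.776 0.249
[-0.037 -0.073  0.262] 0.754 0.229
[ 0.003 -0.173  0.224] 0.751 0.174
{np.float64(0.5): np.int64(84), np.float64(0.52): np.int64(77), np.float64(0.54): np.int64(16), np.float64(0.56): np.int64(0), np.float64(0.58): np.int64(0), np.float64(0.6): np.int64(0), np.float64(0.62): np.int64(0), np.float64(0.64): np.int64(0), np.float64(0.66): np.int64(0), np.float64(0.68): np.int64(0), np.float64(0.7): np.int64(0), np.float64(0.72): np.int64(0), np.float64(0.74): np.int64(13115), np.float64(0.76): np.int64(9098), np.float64(0.78): np.int64(584), np.float64(0.8): np.int64(0), np.float64(0.82): np.int64(0), np.float64(0.84): np.int64(0), np.float64(0.86): np.int64(0), np.float64(0.88): np.int64(0), np.float64(0.9): np.int64(0), np.float64(0.92): np.int64(0), np.float64(0.94): np.int64(0), np.float64(0.96): np.int64(0), np.float64(0.98): np.int64(0), np.float64(1.0): np.int64(0), np.float64(1.02): np.int64(0), np.float64(1.04): np.int64(0), np.float64(1.06): np.int64(0), np.float64(1.08): np.int64(0)}
[ 1.185 -0.106 -0.14 ] 
[... 347 characters left out ...]
4): np.int64(0), np.float64(0.66): np.int64(0), np.float64(0.68): np.int64(0), np.float64(0.7): np.int64(0), np.float64(0.72): np.int64(0), np.float64(0.74): np.int64(121), np.float64(0.76): np.int64(433), np.float64(0.78): np.int64(159), np.float64(0.8): np.int64(0), np.float64(0.82): np.int64(0), np.float64(0.84): np.int64(0), np.float64(0.86): np.int64(0), np.float64(0.88): np.int64(0), np.float64(0.9): np.int64(0), np.float64(0.92): np.int64(0), np.float64(0.94): np.int64(0), np.float64(0.96): np.int64(0), np.float64(0.98): np.int64(0), np.float64(1.0): np.int64(0), np.float64(1.02): np.int64(0), np.float64(1.04): np.int64(0), np.float64(1.06): np.int64(0), np.float64(1.08): np.int64(0)}
```

Run:
```python
from h import *
plan([((-.14,-.12,.36),Rt(15),5),((0.0,0,.36),Rt(10),5),((0,0,.31),Rt(10),2)])
```

```text
-9.2, -25.6, 15, -0.122, 0.001, -0.001 
-9.2, -27.2, 11.8, -0.122, 0.001, -0.001 
-9.2, -28.5, 8.4, -0.122, 0.001, -0.001 
-9.2, -29.3, 4.9, -0.122, 0.001, -0.001 
-9.1, -29.7, 1.3, -0.122, 0.001, -0.001 
---
-24, 7.2, 27, -0.017, -0, 0 
-24, 6.8, 27.2, -0.017, -0, 0 
-24, 6.3, 27.3, -0.017, 0, -0 
-24, 5.8, 27.4, -0.017, -0, 0 
-24, 5.3, 27.5, -0.017, 0, -0 
---
0, 24.6, -4.3, 0, 0, 0 
0, 24.6, -4.3, -0, -0, -0
```

move_arm(targets=[-9, -25.5, 15, -0.122, 0, 0, -9, -27, 12, -0.122, 0, 0, -9, -28.5, 8.5, -0.122, 0, 0, -9, -29, 5, -0.122, 0, 0, -9, -30, 1, -0.122, 0, 0])

```text
time_s: 16.35
position: [0.4472, -0.219, 0.3613]
tool_rot: [[0.206, 0.248, 0.946], [-0.978, 0.053, 0.199], [-0.001, -0.967, 0.254]]
ft_force: [-0.0, 0.3, 0.1]
grip_width: 0.0001
```

Run:
```python
from h import *
st()
```

```text
t 16.35 fix pos [-0.1401 -0.1206  0.3613] F(fix) [0.1 0.3 0.1] w 0.0001
tool y in fix [ 0.254  0.002 -0.967] z [0.967 0.004 0.254] q [-46.   8.  75.  12.  89. -57.]
```

move_arm(targets=[-24, 7, 27, -0.017, 0, 0, -24, 7, 27, -0.017, 0, 0, -24, 6, 27.5, -0.017, 0, 0, -24, 6, 27.5, -0.017, 0, 0, -24, 5, 27.5, -0.017, 0, 0])

```text
time_s: 16.98
position: [0.5606, -0.0716, 0.3604]
tool_rot: [[0.207, 0.169, 0.963], [-0.978, 0.038, 0.204], [-0.002, -0.985, 0.174]]
ft_force: [-0.1, -0.3, 0.6]
grip_width: -0.0001
```

Run:
```python
from h import *
st(); im=snap('wrist','wrist17.png'); s=env.observe()
L=fixloc(cloud(im)@np.array(s['tool_rot']).T+s['position'])
m=(L[...,2]>.15)&(abs(L[...,1])<.19)&(L[...,0]<.12)&(L[...,0]>-.1)&(L[...,2]<.3)
a=np.arctan2(L[m][:,2]-.105,.13-L[m][:,0]); r=np.hypot(L[m][:,2]-.105,.13-L[m][:,0]); k=(r>.2)&(r<.245); print(np.median(a[k]),k.sum())
al=.77
def C(al,d=0): 
    n=np.array([np.sin(al),0,np.cos(al)]); return np.array([.13-.225*np.cos(al),0,.105+.225*np.sin(al)])+(.004+d)*n+np.array([.0114,0,.0101])
plan([(C(.77,.01),Rt(10),5)])
print(s['position'])
```

```text
t 16.98 fix pos [0.0008 0.0008 0.3604] F(fix) [-0.2 -0.2  0.6] w -0.0001
tool y in fix [ 0.174  0.003 -0.985] z [0.985 0.005 0.174] q [-22.  16.  64.   6.  92. -33.]
0.794642213030057 11956
0.7, 14.9, -5.4, -0, 0.001, -0.001 
0.7, 14.9, -5.4, -0, 0.001, -0.001 
0.7, 14.9, -5.4, -0, 0.001, -0.001 
0.7, 14.9, -5.4, -0, 0.001, -0.001 
0.7, 14.9, -5.4, -0, 0.001, -0.001 
---
[ 0.56226596 -0.06869247  0.36003031]
```

View pics/wrist17.png

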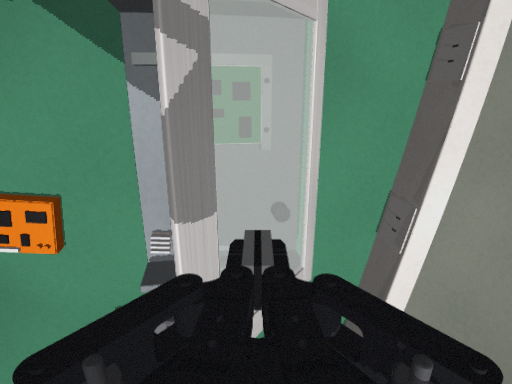

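move_arm(targets=[1, 15, -5.4, 0, 0, 0, 1, 15, -5.4, 0, 0, 0, 1, 15, -5.4, 0, 0, 0, 0, 15, -5.4, 0, 0, 0, 0, 15, -5.4, 0, 0, 0])

```text
time_s: 17.65
position: [0.5471, -0.0784, 0.2813]
tool_rot: [[0.207, 0.17, 0.963], [-0.978, 0.038, 0.204], [-0.002, -0.985, 0.174]]
ft_force: [0.1, -0.4, 0.0]
grip_width: 0.0001
```

```bash
cat >> h.py <<'E'
def C(al,d=0): 
    n=np.array([np.sin(al),0,np.cos(al)]); return np.array([.13-.225*np.cos(al),0,.105+.225*np.sin(al)])+(.004+d)*n+np.array([.0114,0,.0101])
E
python3 - <<'E'
from h import *
st(); im=snap('wrist','wrist18.png')
plan([(C(.77),Rt(10),1)]+[(C(a),Rt(10),1) for a in np.arange(.77-.035,0,-.035)])
E
```

```text
t 17.65 fix pos [-0.0138 -0.0031  0.2813] F(fix) [-0.  -0.4  0. ] w 0.0001
tool y in fix [ 0.174  0.003 -0.985] z [0.985 0.005 0.174] q [-23.  17.  76.   6.  79. -36.]
-2.7, 4.1, -3.5, 0.003, 0.004, -0.005 
0, 4.6, -6.4, -0, 0, -0 
-0, 4.8, -6.2, 0, -0, -0 
0, 5, -6, 0, 0, 0 
-0, 5.3, -5.9, 0, 0, 0 
---
-0, 5.5, -5.7, 0, 0, 0 
-0, 5.7, -5.5, 0, 0, 0 
0, 5.8, -5.3, 0, 0, 0 
0, 6, -5.1, 0, 0, 0 
0, 6.2, -4.9, 0, 0, 0 
---
-0, 6.4, -4.6, 0, 0, 0 
-0, 6.5, -4.4, 0, 0, 0 
0, 6.7, -4.2, 0, 0, 0 
-0, 6.8, -3.9, 0, 0, 0 
0, 6.9, -3.7, 0, 0, 0 
---
0, 7.1, -3.5, 0, 0, 0 
0, 7.2, -3.2, 0, 0, 0 
-0, 7.3, -3, 0, 0, 0 
0, 7.4, -2.7, 0, 0, 0 
-0, 7.5, -2.4, 0, 0, 0 
---
0, 7.6, -2.2, 0, 0, 0 
-0, 7.6, -1.9, 0, 0, 0
```

View pics/wrist18.png

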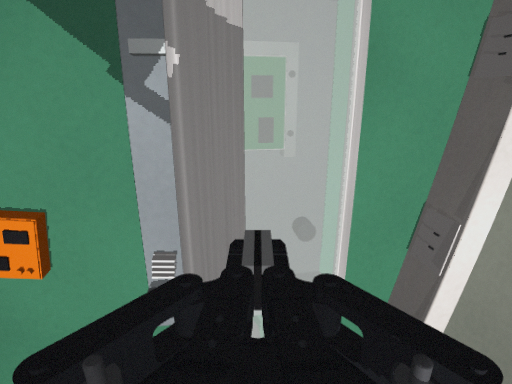

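move_arm(targets=[0, 4, -3.5, 0, 0, 0, 0, 4.6, -6.4, 0, 0, 0, 0, 4.8, -6.2, 0, 0, 0, 0, 5, -6, 0, 0, 0, 0, 5.3, -5.9, 0, 0, 0])

```text
time_s: 18.32
position: [0.5239, -0.0838, 0.2543]
tool_rot: [[0.206, 0.172, 0.963], [-0.978, 0.037, 0.203], [-0.0, -0.984, 0.176]]
ft_force: [-0.5, 0.6, 2.2]
grip_width: 0.0
```

Run:
```python
from h import *
st(); print(C(.77-.14))
```

```text
t 18.32 fix pos [-0.0376 -0.0038  0.2543] F(fix) [-0.4  0.6  2.2] w 0.0
tool y in fix [ 0.176  0.001 -0.984] z [0.984 0.004 0.176] q [-25.  15.  82.   6.  74. -38.]
[-0.03804961  0.          0.25088968]
```

Contact is made at about 2 N and the lid is following, so I'll continue along the arc.

move_arm(targets=[0, 5.5, -5.7, 0, 0, 0, 0, 5.7, -5.5, 0, 0, 0, 0, 5.8, -5.3, 0, 0, 0, 0, 6, -5.1, 0, 0, 0, 0, 6.2, -4.9, 0, 0, 0])

```text
time_s: 18.95
position: [0.5033, -0.088, 0.2204]
tool_rot: [[0.206, 0.171, 0.963], [-0.978, 0.037, 0.203], [-0.001, -0.985, 0.175]]
ft_force: [-1.0, -1.0, 2.9]
grip_width: 0.0
```

move_arm(targets=[0, 6.4, -4.6, 0, 0, 0, 0, 6.5, -4.4, 0, 0, 0, 0, 6.7, -4.2, 0, 0, 0, 0, 6.8, -3.9, 0, 0, 0, 0, 7, -3.7, 0, 0, 0])

```text
time_s: 19.58
position: [0.4891, -0.091, 0.1838]
tool_rot: [[0.206, 0.171, 0.963], [-0.978, 0.037, 0.203], [-0.001, -0.985, 0.175]]
ft_force: [-1.1, 0.6, 1.2]
grip_width: -0.0001
```

Run:
```python
from h import *
st(); print(C(.28)); im=snap('side','side19.png'); im=snap('wrist','wrist19.png')
L=fixloc(cloud(dict(np.load('pics/side19.npz'))))
m=(L[...,2]>.12)&(abs(L[...,1])<.19)&(L[...,0]<.12)&(L[...,0]>-.2)
a=np.arctan2(L[m][:,2]-.105,.13-L[m][:,0]); r=np.hypot(L[m][:,2]-.105,.13-L[m][:,0]); k=(r>.23)&(r<.255); print(np.histogram(a[k],bins=np.arange(0,.9,.05)))
```

```text
t 19.57 fix pos [-0.0731 -0.0037  0.1838] F(fix) [-0.9  0.8  1.2] w -0.0001
tool y in fix [ 0.175  0.002 -0.985] z [0.985 0.004 0.175] q [-28.  16.  94.   7.  62. -42.]
[-0.07373205  0.          0.18112424]
(array([  0,   0,   0,   0,   0,  49, 622,   6,   6,  11,   7,   9,   5,
         0,   1,   3,   0]), array([0.  , 0.05, 0.1 , 0.15, 0.2 , 0.25, 0.3 , 0.35, 0.4 , 0.45, 0.5 ,
       0.55, 0.6 , 0.65, 0.7 , 0.75, 0.8 , 0.85]))
```

View pics/side19.png

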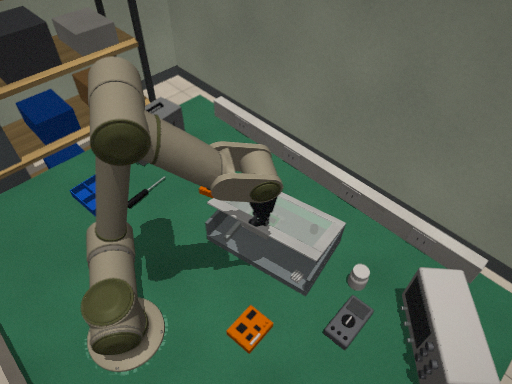

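move_arm(targets=[0, 7, -3.5, 0, 0, 0, 0, 7, -3.2, 0, 0, 0, 0, 7, -3, 0, 0, 0, 0, 7, -2.7, 0, 0, 0, 0, 7, -2.4, 0, 0, 0])

```text
time_s: 20.3
position: [0.4809, -0.0927, 0.1468]
tool_rot: [[0.206, 0.171, 0.963], [-0.978, 0.037, 0.203], [-0.001, -0.985, 0.175]]
ft_force: [0.5, -0.8, 0.6]
grip_width: 0.0003
```

Run:
```python
from h import *
st(); print(C(.1),C(0)); plan([(C(.08),Rt(10),3),(C(.0),Rt(10),4)])
```

```text
t 20.3 fix pos [-0.0815 -0.0037  0.1468] F(fix) [ 0.4 -0.9  0.6] w 0.0003
tool y in fix [ 0.175  0.002 -0.985] z [0.985 0.004 0.175] q [-28.  18.  98.   8.  56. -44.]
[-0.0820766   0.          0.14154254] [-0.0836  0.      0.1191]
-1.2, 3.1, -0.9, -0, 0.001, -0.001 
-1.2, 3.1, -0.9, -0, 0.001, -0.001 
-1.2, 3.1, -0.9, -0, 0.001, -0.001 
0, 4.4, -1, 0, 0, 0 
-0, 4.4, -1, 0, 0, 0 
---
-0, 4.4, -1, 0, 0, -0 
0, 4.4, -1, -0, -0, -0
```

move_arm(targets=[0, 4, -1, 0, 0, 0, 0, 4, -1, 0, 0, 0, 0, 4, -1, 0, 0, 0, 0, 4, -1, 0, 0, 0, 0, 4, -1, 0, 0, 0])

```text
time_s: 20.92
position: [0.4796, -0.0929, 0.1265]
tool_rot: [[0.206, 0.171, 0.963], [-0.978, 0.037, 0.203], [-0.001, -0.985, 0.175]]
ft_force: [-0.5, 0.1, -0.3]
grip_width: 0.0004
```

move_arm(targets=[0, 3, -0.6, 0, 0, 0, 0, 3, -0.6, 0, 0, 0, 0, 2, -0.4, 0, 0, 0, 0, 1, 0, 0, 0, 0, 0, 0, 0, 0, 0, 0])

```text
time_s: 21.55
position: [0.4796, -0.093, 0.1179]
tool_rot: [[0.207, 0.171, 0.963], [-0.978, 0.037, 0.203], [-0.001, -0.985, 0.175]]
ft_force: [-2.5, -0.1, 5.0]
grip_width: 0.0
```

Run:
```python
from h import *
st(); im=snap('side','side20.png'); L=fixloc(cloud(im))
m=(L[...,2]>.09)&(abs(L[...,1])<.19)&(L[...,0]<-.08)&(L[...,0]>-.2)
a=np.arctan2(L[m][:,2]-.105,.13-L[m][:,0]); r=np.hypot(L[m][:,2]-.105,.13-L[m][:,0]); k=(r>.21)&(r<.248); print(np.histogram(a[k],bins=np.arange(-.06,.3,.02)))
```

```text
t 21.55 fix pos [-0.0829 -0.0037  0.1179] F(fix) [-2.4  0.4  5. ] w 0.0
tool y in fix [ 0.175  0.001 -0.985] z [0.985 0.004 0.175] q [-28.  20. 101.   8.  51. -45.]
(array([  0,   0,  20, 607, 402,   8,   3,   3,   4,   3,   4,   3,   3,
         5,  11,   2,   3]), array([-6.00000000e-02, -4.00000000e-02, -2.00000000e-02,  1.38777878e-17,
        2.00000000e-02,  4.00000000e-02,  6.00000000e-02,  8.00000000e-02,
        1.00000000e-01,  1.20000000e-01,  1.40000000e-01,  1.60000000e-01,
        1.80000000e-01,  2.00000000e-01,  2.20000000e-01,  2.40000000e-01,
        2.60000000e-01,  2.80000000e-01]))
```

View pics/side20.png

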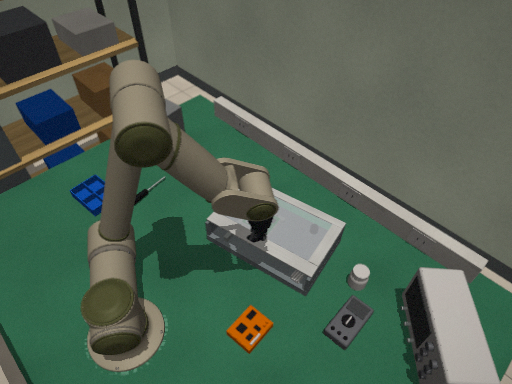

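move_arm(targets=[0, 1.5, 0, 0, 0, 0, 0, 1.5, 0, 0, 0, 0, 0, 1, 0, 0, 0, 0, 0, 0, 0, 0, 0, 0, 0, 0, 0, 0, 0, 0])

```text
time_s: 22.22
position: [0.4798, -0.093, 0.1171]
tool_rot: [[0.208, 0.173, 0.963], [-0.978, 0.035, 0.205], [0.002, -0.984, 0.176]]
ft_force: [-22.5, 0.5, 46.4]
grip_width: 0.0001
```

The lid is hard on its stop. Now I'll lift off.

move_arm(targets=[0, -3, 0, 0, 0, 0, 0, -5, 0, 0, 0, 0, 0, -15, 0, 0, 0, 0, 0, -25, 0, 0, 0, 0, 0, -30, 0, 0, 0, 0])

```text
time_s: 22.85
position: [0.4668, -0.0956, 0.1908]
tool_rot: [[0.206, 0.17, 0.964], [-0.978, 0.038, 0.203], [-0.002, -0.985, 0.174]]
ft_force: [-0.2, -0.6, 0.1]
grip_width: 0.0001
```

move_arm(targets=[0, -25, -15, 0, 0, 0, 0, -25, -25, 0, 0, 0, 0, -20, -15, 0, 0, 0, 0, 0, 0, 0, 0, 0, 0, 0, 0, 0, 0, 0])

```text
time_s: 23.48
position: [0.4023, -0.1094, 0.2492]
tool_rot: [[0.206, 0.171, 0.963], [-0.978, 0.038, 0.203], [-0.002, -0.985, 0.175]]
ft_force: [0.1, -0.0, -0.3]
grip_width: 0.0
```

Run:
```python
from h import *
st(); im=snap('side','side21.png'); L=fixloc(cloud(im))
m=(L[...,2]>.09)&(abs(L[...,1])<.19)&(L[...,0]<-.08)&(L[...,0]>-.2)
a=np.arctan2(L[m][:,2]-.105,.13-L[m][:,0]); r=np.hypot(L[m][:,2]-.105,.13-L[m][:,0]); k=(r>.21)&(r<.248); print('face angle',np.median(a[k])-.0174)
m=(abs(L[...,1])<.19)&(L[...,0]<-.088)&(L[...,0]>-.116)&(L[...,2]>.08); print('front bar z',np.median(L[m][:,2]))
im,L,P=wm('wrist21.png')
m=(abs(L[...,1])<.15)&(L[...,0]<-.088)&(L[...,0]>-.116)&(L[...,2]>.08)&(L[...,2]<.15); print('front bar z wrist',np.median(L[m][:,2]),m.sum())
im=snap('top','top21.png')
```

```text
t 23.48 fix pos [-0.1618 -0.0041  0.2492] F(fix) [ 0.1 -0.1 -0.3] w 0.0
tool y in fix [ 0.175  0.002 -0.985] z [0.985 0.004 0.175] q [-36.   4.  98.   8.  72. -50.]
face angle 0.0004465605770023473
front bar z 0.10910670110165326
t 23.52 fix pos [-0.1618 -0.0041  0.249 ] F(fix) [-0.2 -0.6  0.4] w 0.0003
tool y in fix [ 0.174  0.003 -0.985] z [0.985 0.004 0.174] q [-36.   4.  98.   8.  72. -50.]
0 [0. 0.] [0. 0.] 0.0
front bar z wrist 0.1097985615409671 7255
```

View pics/wrist21.png

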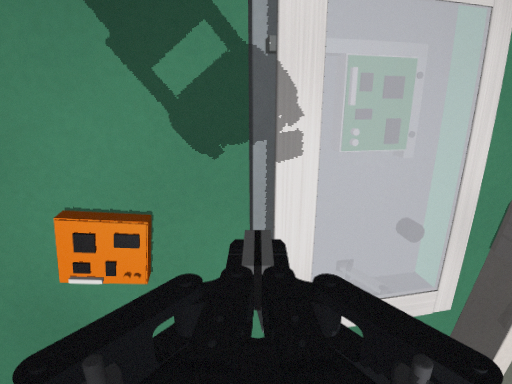

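View pics/top21.png

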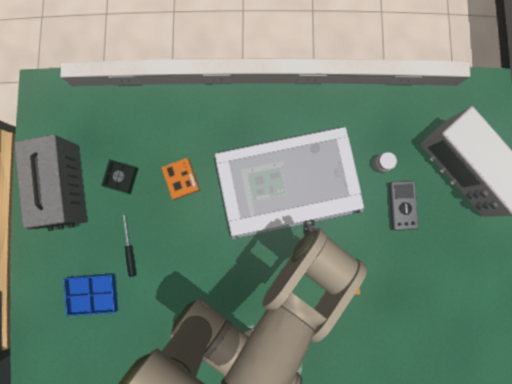

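The lid is level: the front bar's top is at 109 mm, where shut is 109. Through the window the module sits in the fence corner, and the capacitor, jar, meter, fan and screwdriver look unmoved. The arm is clear, so I'm handing in.

Run:
```python
from h import *
env.close_job(); st()
```

```text
the job is handed in; nothing more can be done
the job is handed in; nothing more can be done
```

I pushed the module into the fence corner, broke the lid stay at its thumb plate, lowered the lid until it was shut, and backed the arm clear. I handed the job in at about 23.5 s. No verdict is reported, so success rests on my own checks.

- **Module:** At the last direct look, before the stay was pressed, it sat within about 2 mm of both fences and square to about 0.01 rad. The side camera gave a noisier board outline that did not match, partly because the arm blocked its view. I relied on the wrist camera. After closing, I could only see the module through the lid window, where it still sat in the corner.
- **Stay:** The links measured about 1 rad of fold, well above the 0.5 needed. The push reached 34 N at the end of the stroke, so I backed off.
- **Lid:** It is level. The front bar's top measured 109 to 110 mm against 109 when shut, and the angle error is about 0.000 rad from the side camera. Over the last part I moved it at roughly 0.15 to 0.3 rad/s as commanded.
- **Forces:** The final press against the closed lid reached about 46 N vertical through the fingertips. The 40 N limit is stated for the arm and gripper body, so I expect this to be allowed.
- **Other things:** The capacitor, jar, meter, fan and screwdriver looked unmoved in the last pictures. The heatsink could not be seen clearly after the lid closed; it was in its place in the last open view and I did not touch it.

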